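# Pin the waffle iron together and clear the cleaning tools away

## Task

The bubble-waffle iron has been cleaned: put it back into service. The handle-less drawer in the low white base opens and latches by pressing its front; press it open and take out the hinge pin and push it from the near side through the iron's hinge fork and lug until its head sits fully home against the fork. Lay every cleaning tool from the counter in the drawer, press it shut and make sure that it has latched and stays shut; leave the bottle, shaker and canister alone.

Things in the scene. Friction and masses are not known exactly. Their poses are not given: they have to be found in the camera images.
- drawer (a joint): How far the drawer is out, m: 0 to 0.002 latched shut; stop at 0.160. Push-push latch: pressed in to the stop at -0.007 (6 to 8 N; it takes at least 0.005) and let go, it springs out to about 0.055 and stays. To shut, push to the stop at -0.007 (3 to 6 N of spring below 0.05; else friction 1 N) and let go: it returns to 0, latched. Pressed again or too little, it springs out again.
- drawer_face (a point): Fixed point where the middle of the drawer front's outer face is when shut, 35 mm above the counter; x is the pressing direction (the drawer slides out along -x), y along the front, z up. The low white steel base that carries the drawer begins 19 mm behind it: 264 wide, 64 high, reaching to 240 mm behind this point.
- drawer_front (a point): Middle of the outer face of the drawer front, which moves with the drawer; axes as drawer_face. A dark steel plate without handle, 264 wide, 57 high (6 to 63 mm above the counter), 10 thick, 9 mm clear of the base when shut. Sprung out to 0.055 there is a gap of 64 mm between its back and the base, where a finger can go in from above to pull the drawer by the plate.
- drawer_floor (a point): Middle of the drawer's black inner floor, 15.5 mm above the counter, 107.5 mm behind drawer_front; moves with the drawer; axes as drawer_face. Inside: 195 along x by 232 along y, walls 37 high, 4 thick. Fully out, the part from x = -97 (back of the front plate) to +71 is clear of the base. What stands over 44 mm above this floor fouls the base's top plate.
- hinge_mouth (a point): Middle of the pin hole's mouth on the near cheek of the iron's hinge fork, 70 mm above the counter; x along the hole, the way the pin goes in (away from the robot), y to the pan, z up. Fork cheeks 10 thick, 30 wide, 34 high, lug 20 between, all lined up: hole 14 mm, chamfers 2.5, 44 through. Black hexagonal iron, fixed, 196 across, 97 high, its middle 122 mm in +y of the hinge, on a foil tray.
- pin_head (a point): Middle of the head of the steel hinge pin: square block 30 long, 18 by 18, on a round shank 11 mm thick and 58 long, the last 10 tapering to 5 mm. x along the pin from head to point. At the start it lies across the shut drawer, head centre 9 mm above the drawer floor, the point dipping about 4 degrees. 70 g.
- pin_seat (a point): Middle of the shoulder under the pin's head, 15 mm from pin_head towards the point, same axes. Fully home it lies at hinge_mouth, with the shoulder on the fork.
- scraper_mid (a point): Scraper, 124 long: wooden handle 75 by 22 by 16 high, steel blade 40 wide, 4 thick. 80 g. It lies flat on the counter at the start; not there in every run. Site on its long axis, in the middle third of the handle, 12 mm behind the middle of its length, 8 mm above its underside; x along the tool towards its working end, z up.
- wire_brush_mid (a point): Wire brush, 130 long: wooden back 20 wide, 12 thick, brass bristle block 58 by 16 by 12 beneath its front half. 70 g. It lies flat on the counter at the start; not there in every run. Site on its long axis, in the middle of the back, 18 mm above the bristle tips (12 to 24 mm is wood); x along the tool towards its working end, z up.
- spanner_mid (a point): Flat steel spanner, 130 long: shank 17 wide, 7 thick, ring at one end, open jaws 38 wide at the other. 120 g. It lies flat on the counter at the start; not there in every run. Site on its long axis, in the middle of its length, 3.5 mm above its underside; x along the tool towards its working end, z up.
- driver_mid (a point): Screwdriver, 130 long: black handle 70 by 22 by 22, steel blade 8 mm in diameter. 80 g. It lies flat on the counter at the start; not there in every run. Site on its long axis, on the handle, 18 mm behind the middle of its length, 11 mm above its underside; x along the tool towards its working end, z up.
- oil_bottle: Amber bottle, 64 across, 190 high; a bystander. Origin under its middle.
- shaker: Clear jar shaker with metal cap, 48 across, 100 high, beyond the hinge; a bystander. Origin under its middle.
- canister: Aluminium jar, 72 across, 85 high, standing on the white base; a bystander. Origin under its middle.
Mind the look-alikes: they are no part of the job. What is shaped like the part that bears wire_brush_mid but orange or pink is not meant.

How it is judged:
By the outcome, as a careful person would: the job done as asked, in the order asked, and still so for the second after the job is handed in, with the robot touching nothing.
Of scraper, wire_brush, spanner, driver only 2 to 4 are there at a start; the rules pass over those that are not, and their reading is None.
At some moment in a run one of scraper, wire_brush, spanner, driver may be knocked a few centimetres aside while the robot is not near it.
Once in a run the grip may slacken for a moment while it holds something.
It also fails if it takes over 210 s, if anything falls off the work surface, if the arm or the gripper's body presses on something with over 40 N, if the wrist force passes 120 N, or if a joint passes its speed limit or range.

## Robot

A 6-joint arm with a two-finger parallel gripper is mounted at the origin on the work surface. World frame = base frame: x ahead of the robot, y to its left, z up, the work surface at z = 0. Lengths are in m, angles in rad, forces in N, time in s.
With the tool pointing down it reaches from about 0.35 to 1 m from the base axis. Payload 7.1 kg.
Tool frame: the origin (TCP) lies midway between the tips of the shut fingers; the grasp point (between the pads) lies 19 mm behind it; y points along the fingers, x is the direction in which the jaws open and shut, and the axes are right-handed (so a half turn about y gives the same grasp; the last joint's range is limited). The gripper opens to 85 mm and grips with 20 to 120 N. Pads are 22 mm wide; open, the fingers measure 114 mm over their backs; the gripper's body (76 mm by 85 mm) begins 54 mm behind the grasp point. The pads swing forward as they close: fully open they stand 13 mm farther back than shut.
Start: joints at [-1.148, 0.423, 1.63, -0, 1.089, -0.019], TCP at [0.267, -0.565, 0.231] pointing down, gripper open.
Joint ranges: [-3, 3], [-0.9, 2.11], [0.09, 2.58], [-1.31, 4.45], [0.11, 2.69], [-2.54, 2.54]. Speed limits (rad/s): [2.39, 2.39, 3.01, 3.14, 3.14, 3.14].

## Interface

Orientations are given as a 3x3 rotation matrix whose columns are the frame's x, y, z axes.
In Python, from station import r, optics, workorder gives the robot as it stands.
- The arm moves only by the shell command python3 -m pendant 'ROWS' [FORCE]. ROWS is JSON, a list that holds one entry, the list of rows, each a list of 7 numbers: the shift along the world's x, y, z in mm, then the turn, a rotation vector about the world's x, y, z in rad, then the closure, from 0 (fully open) to 1 (shut). In form: [[[tx, ty, tz, wx, wy, wz, fingers], ...]]. A call has 1 to 12 rows; each row shifts and turns the commanded pose from where the row before left it; what a row does not reach is not made up. A row lasts 1/10 s, in which the tool goes at most 50 mm and 8.59 degrees, less where a joint would pass 70% of its speed; a pose out of reach is approached as far as the arm can. A call is refused whole if a number of a shift passes 50 or a number of a turn 0.15, either way. A call with a gripper value outside its range is refused whole. The fingers move at their own pace and stop on an object; FORCE is the grip in N (left out, the last holds). Time passes only in rows, so rows that do not move let the fingers close. It gives the time, the measured TCP pose, the force and the opening at its end, in the units of the state.
- r.sense(): the state, without advancing time (a new reading comes with each control period).
- optics.capture(name): name is "scene" or "top" or "wrist"; returns the picture (420x560x3 uint8, red, green, blue); there is no depth.
- optics.calibration(name): a dict with "mtx" (3x3 intrinsics, pixels), "xyz" and "orientation" of the camera in the world; the wrist camera has in their place "tool_from_camera" (4x4, takes a point from camera to tool coordinates, whose origin is the TCP and whose axes are the tool frame's). Camera axes: x right, y down, z forward; pixel columns grow to the right and rows downward; lengths in m; the calibration is good to about 2 mm. A picture is of the moment at which its call begins: read the wrist's pose just before it. calibration takes no time and is no camera call.
- workorder.job_done(): hands the job in, once; it reports no verdict.
Trained networks look in the newest picture that a camera, given by its name, has taken for a name from the list of things; names that differ only in an ending like _2 or _b are one class to them, and where a whole thing is asked for, a point or a joint stands for the part that bears it (a point fixed in the world has none). Each returns a list of dicts, best first, with "score" (0 to 1); they miss things now and then, are a little off and sometimes report something else, mostly with a low value. They report only what shows in the picture. A call takes as long as a camera call. They do not tell look-alikes from the thing itself.
- optics.look_for(target, camera): "uv" ([column, row] in pixels, amid what is visible of it).
- optics.mark_of(target, camera): "uv" ([column, row] in pixels: a listed point, or the origin of a listed thing).
The state is a dict: "time": time; "q": joint angles; "qd": joint speeds; "tau": joint torques, N m; "tool_pos": TCP position; "eef_rot": TCP orientation; "contact_force": force on the tool from outside, world axes, zero at the start; "wrist_torque": the same for the moment, N m; "opening": finger opening in m.
Only numpy, scipy, OpenCV 4.12 (cv2) and the standard library are available. Lean on these libraries where they do the work, as an engineer would, in place of code of your own. Each camera call takes 0.05 s, during which the arm holds its last target.

## Working session

There is one attempt and no reset: what is moved stays moved. The work goes in short steps, Python scripts to look and compute and a shell command to move; the robot and the scene stay as the last step left them, time stands still between calls to the robot, and variables do not carry over. Pictures are saved under pics/ and viewed, and the job is handed in when it is done.

```bash
ls; mkdir -p pics; cat > h.py <<'E'
import numpy as np, cv2
from station import r, optics, workorder
def snap(cam,fn):
    s=r.sense(); im=optics.capture(cam); cv2.imwrite('pics/'+fn,im[:,:,::-1]); return s,im
def cam(name,s=None):
    c=optics.calibration(name); K=np.array(c['mtx'])
    if 'xyz' in c: return K,np.array(c['orientation']),np.array(c['xyz'])
    T=np.array(c['tool_from_camera']); R=np.array(s['eef_rot']); p=np.array(s['tool_pos'])
    return K,R@T[:3,:3],R@T[:3,3]+p
def ray(name,uv,s=None):
    K,R,p=cam(name,s); d=R@np.linalg.inv(K)@np.array([uv[0],uv[1],1.]); return p,d
def onz(name,uv,z,s=None):
    p,d=ray(name,uv,s); return p+d*(z-p[2])/d[2]
def proj(name,X,s=None):
    K,R,p=cam(name,s); c=K@(R.T@(np.array(X)-p)); return c[:2]/c[2]
def st():
    s=r.sense(); print('t',round(s['time'],2),'p',np.round(np.array(s['tool_pos'])*1000,1),'F',np.round(s['contact_force'],1),'op',round(s['opening']*1000,1)); print(np.round(s['eef_rot'],3).tolist()); return s
E
python3 - <<'E'
from h import *
s=st()
for c in ['scene','top','wrist']:
    s,im=snap(c,c+'0.png')
    K,R,p=cam(c,s); print(c,np.round(K,1).tolist(),np.round(R,3).tolist(),np.round(p,3))
    if c!='wrist':
      for n in ['drawer_face','drawer_front','hinge_mouth','pin_head','scraper_mid','wire_brush_mid','spanner_mid','driver_mid','oil_bottle','shaker','canister']:
        try: print(n,[(np.round(d['uv']).tolist(),round(d['score'],2)) for d in optics.mark_of(n,c)])
        except Exception as e: print(n,e)
E
```

```text
pics
t 0.0 p [ 267.  -564.5  230.5] F [ 0.7  0.3 -0.1] op 85.5
[[0.428, -0.001, 0.904], [-0.904, 0.001, 0.428], [-0.002, -1.0, 0.0]]
scene [[541.5, 0.0, 281.4], [0.0, 541.5, 211.1], [0.0, 0.0, 1.0]] [[0.847, 0.277, -0.454], [0.532, -0.461, 0.71], [-0.013, -0.843, -0.538]] [ 1.274 -1.228  0.964]
drawer_face [([276.0, 258.0], 0.87)]
drawer_front [([277.0, 254.0], 0.79)]
hinge_mouth [([344.0, 197.0], 0.7)]
pin_head []
scraper_mid [([375.0, 239.0], 0.29)]
wire_brush_mid [([253.0, 205.0], 0.69), ([274.0, 161.0], 0.65), ([316.0, 171.0], 0.53)]
spanner_mid [([293.0, 198.0], 0.54)]
driver_mid [([329.0, 166.0], 0.48)]
oil_bottle [([209.0, 322.0], 0.76)]
shaker [([375.0, 239.0], 0.57), ([292.0, 195.0], 0.18)]
canister [([321.0, 245.0], 0.58)]
top [[405.4, 0.0, 275.9], [0.0, 405.4, 209.2], [0.0, 0.0, 1.0]] [[-0.014, -0.997, 0.074], [-1.0, 0.013, -0.01], [0.009, -0.074, -0.997]] [ 0.479 -0.047  1.057]
drawer_face [([326.0, 189.0], 0.94)]
drawer_front [([328.0, 189.0], 0.93)]
hinge_mouth [([205.0, 173.0], 0.97), ([100.0, 257.0], 0.71)]
pin_head []
scraper_mid []
wire_brush_mid [([132.0, 256.0], 0.96), ([136.0, 328.0], 0.82), ([253.0, 282.0], 0.82)]
spanner_mid [([197.0, 252.0], 0.65)]
driver_mid [([100.0, 257.0], 0.69), ([228.0, 121.0], 0.48)]
oil_bottle [([441.0, 198.0], 0.66)]
shaker [([230.0, 122.0], 0.89), ([305.0, 151.0], 0.26)]
canister [([306.0, 148.0], 0.57)]
wrist [[328.7, 0.0, 283.6], [0.0, 328.7, 213.4], [0.0, 0.0, 1.0]] [[0.428, -0.867, -0.255], [-0.904, -0.41, -0.122], [0.001, 0.283, -0.959]] [ 0.332 -0.535  0.375]
```

View pics/top0.png

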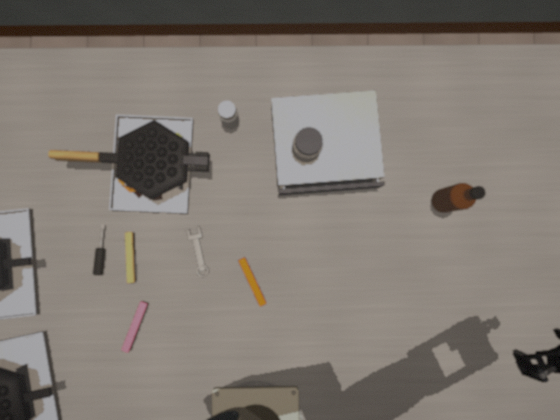

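View pics/scene0.png

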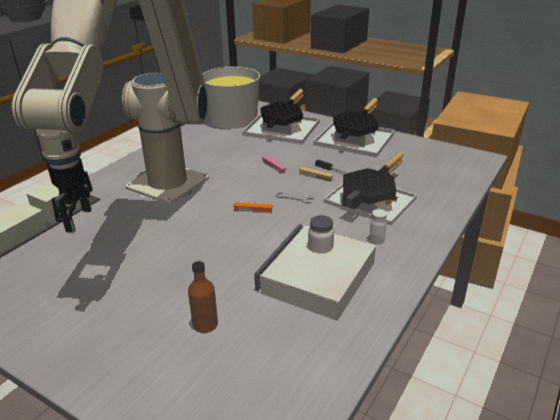

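```bash
python3 - <<'E'
from h import *
im=cv2.imread('pics/top0.png'); cv2.imwrite('pics/top0c.png',cv2.resize(im[210:370,60:300],None,fx=3.3,fy=3.3,interpolation=cv2.INTER_CUBIC))
def P(n,uv,z): print(n,np.round(onz('top',uv,z)*1000).tolist())
P('face',(326,189),.035);P('hinge',(205,173),.070)
for uv in [(132,256),(136,328),(253,282)]: P('brush',uv,.018)
P('spanner',(197,252),.0035);P('driver',(100,257),.011)
P('shaker',(230,122),0);P('bottle',(441,198),0);P('can',(306,148),.064)
E
```

```text
face [604.0, -185.0, 35.0]
hinge [643.0, 116.0, 70.0]
brush [441.0, 310.0, 18.0]
brush [261.0, 297.0, 18.0]
brush [371.0, 3.0, 18.0]
spanner [448.0, 148.0, 4.0]
driver [439.0, 393.0, 11.0]
shaker [790.0, 61.0, 0.0]
bottle [581.0, -492.0, 0.0]
can [703.0, -134.0, 64.0]
```

View pics/top0c.png

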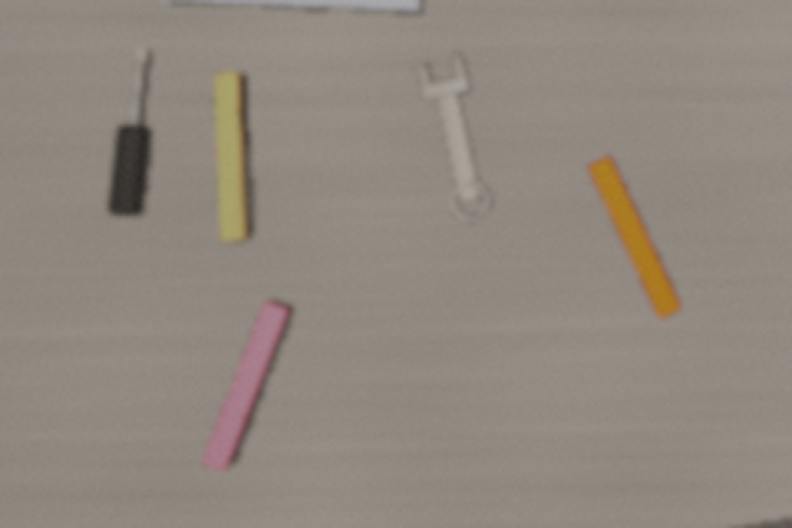

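View pics/wrist0.png

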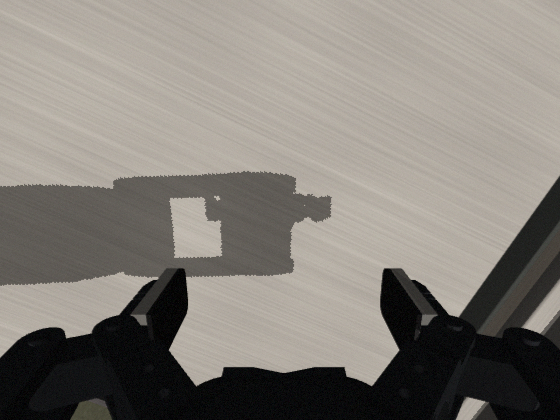

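The top view shows three brush-shaped candidates: yellow wood (132,256), pink (136,328) and orange (253,282). Only the yellow wood one fits, because orange and pink are excluded. The spanner is at (197,252) and the driver at (100,257), and I see no scraper. Next I'll measure the base and hinge directions.

```bash
python3 - <<'E'
from h import *
im=cv2.imread('pics/top0.png'); 
a=cv2.resize(im[80:210,260:400],None,fx=4,fy=4,interpolation=cv2.INTER_CUBIC)
b=cv2.resize(im[80:210,100:230],None,fx=4,fy=4,interpolation=cv2.INTER_CUBIC)
cv2.imwrite('pics/base0.png',a); cv2.imwrite('pics/iron0.png',b)
E
```

```text
(no output)
```

View pics/base0.png

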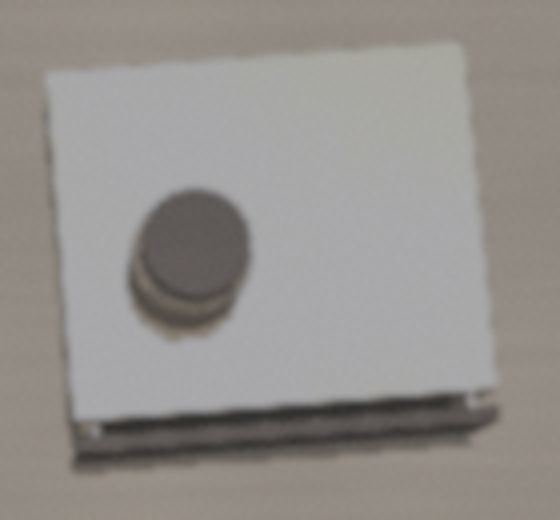

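View pics/iron0.png

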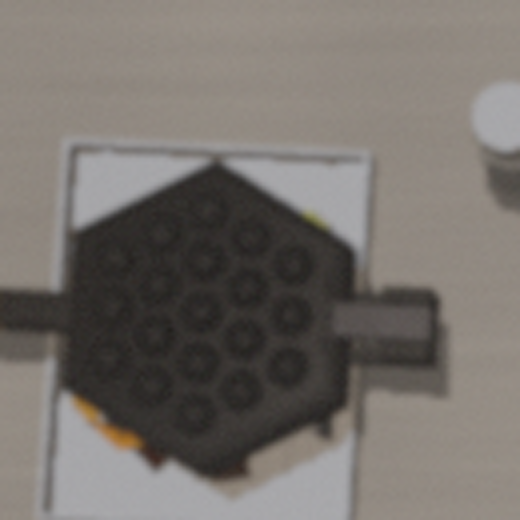

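```bash
python3 - <<'E'
from h import *
def C(a,o,z): return onz('top',(o[0]+a[0]/4,o[1]+a[1]/4),z)*1000
o=(260,80)
cs=[C(a,o,.064) for a in [(47,75),(462,42),(495,388),(73,418)]]
for c in cs: print(np.round(c))
for i,j in [(0,1),(3,2),(0,3),(1,2)]: d=cs[j]-cs[i]; print(i,j,round(np.hypot(*d[:2])),round(np.degrees(np.arctan2(d[1],d[0])),1))
m=(cs[2]+cs[3])/2; print('front mid',m)
o=(100,80)
print('tray')
t=[C(a,o,.005) for a in [(70,145),(370,155),(45,510),(352,518)]]
for i,j in [(0,1),(2,3),(0,2),(1,3)]: d=t[j]-t[i]; print(i,j,round(np.hypot(*d[:2])),round(np.degrees(np.arctan2(d[1],d[0])),1))
h=[C(a,o,.087) for a in [(430,290),(432,365),(357,288),(357,362)]]
for c in h: print('fork',np.round(c))
hx=[C(a,o,.09) for a in [(215,160),(215,475),(75,235),(68,390),(352,245),(347,400)]]
for c in hx: print('hex',np.round(c))
E
```

```text
[830. -50.  64.]
[ 848. -312.   64.]
[ 628. -325.   64.]
[613. -64.  64.]
0 1 262 -85.9
3 2 262 -86.6
0 3 217 -176.5
1 2 220 -176.5
front mid [ 620.69290825 -194.32499433   64.        ]
tray
0 1 198 -92.6
2 3 199 -92.2
0 2 241 177.0
1 3 240 177.3
fork [690. 107.  87.]
fork [644. 106.  87.]
fork [692. 151.  87.]
fork [647. 151.  87.]
hex [771. 236.  90.]
hex [579. 235.  90.]
hex [725. 320.  90.]
hex [631. 323.  90.]
hex [717. 153.  90.]
hex [623. 156.  90.]
```

```bash
python3 -m pendant '[[[28,37,0,0,0,-0.1,1],[28,37,0,0,0,-0.1,1],[28,37,0,0,0,-0.1,1],[28,37,0,0,0,-0.08,1],[28,37,0,0,0,0,1],[28,37,0,0,0,0,1],[28,37,0,0,0,0,1],[28,37,0,0,0,0,1],[28,37,0,0,0,0,1],[26,37,0,0,0,0,1],[0,0,0,0,0,0,1],[0,0,0,0,0,0,1]]]' 40; python3 - <<'E'
from h import *
s=st()
s,im=snap('wrist','w1.png')
for n in ['drawer_front','drawer_face']:
  for d in optics.mark_of(n,'wrist')[:2]: print(n,d,np.round(onz('wrist',d['uv'],.035,s)*1000,1))
E
```

```text
time: 2.45
tool_pos: [0.5456, -0.194, 0.2312]
eef_rot: [[0.064, -0.0, 0.998], [-0.998, -0.0, 0.064], [0.0, -1.0, -0.0]]
contact_force: [0.1, 0.1, 0.3]
opening: -0.0
t 2.45 p [ 545.6 -194.   231.2] F [0.1 0.1 0.3] op -0.0
[[0.064, -0.0, 0.998], [-0.998, -0.0, 0.064], [0.0, -1.0, -0.0]]
drawer_front {'uv': [289.3, 132.3], 'score': 0.92} [ 602.6 -196.7   35. ]
drawer_face {'uv': [289.4, 134.8], 'score': 0.72} [ 600.2 -197.    35. ]
```

View pics/w1.png

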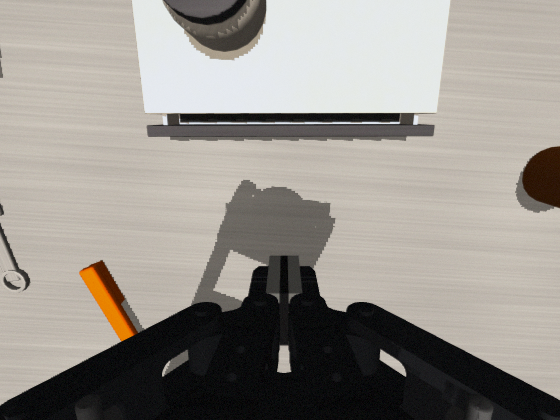

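The wrist view shows the plate square to the tool, centred at about (290,131). That puts the face at (601.5,-196.5). I'll descend and press.

```bash
python3 -m pendant '[[[0,0,-40,0,0,0,1],[0,0,-40,0,0,0,1],[0,0,-40,0,0,0,1],[0,0,-40,0,0,0,1],[0,0,-37,0,0,0,1],[15,1,0,0,0,0,1],[15,1,0,0,0,0,1],[8,0.5,0,0,0,0,1],[0,0,0,0,0,0,1]]]'; python3 -m pendant '[[[3,0,0,0,0,0,1],[3,0,0,0,0,0,1],[3,0,0,0,0,0,1],[0,0,0,0,0,0,1]]]'
```

```text
time: 3.5
tool_pos: [0.584, -0.1935, 0.0346]
eef_rot: [[0.061, 0.001, 0.998], [-0.998, -0.001, 0.061], [0.001, -1.0, 0.001]]
contact_force: [0.0, -0.2, -0.4]
opening: -0.0
time: 3.9
tool_pos: [0.5914, -0.1925, 0.0344]
eef_rot: [[0.062, -0.002, 0.998], [-0.998, 0.0, 0.062], [-0.0, -1.0, -0.002]]
contact_force: [-4.5, 0.2, 2.6]
opening: -0.0001
```

```bash
python3 -m pendant '[[[3,0,0,0,0,0,1],[3,0,0,0,0,0,1],[0,0,0,0,0,0,1]]]'; python3 -m pendant '[[[2,0,0,0,0,0,1],[0,0,0,0,0,0,1]]]'
```

```text
time: 4.2
tool_pos: [0.5972, -0.1921, 0.0342]
eef_rot: [[0.062, -0.002, 0.998], [-0.998, 0.001, 0.062], [-0.001, -1.0, -0.002]]
contact_force: [-4.5, 0.5, 3.1]
opening: -0.0003
time: 4.4
tool_pos: [0.5977, -0.192, 0.034]
eef_rot: [[0.062, -0.005, 0.998], [-0.998, 0.001, 0.062], [-0.002, -1.0, -0.005]]
contact_force: [-9.5, -0.3, 6.8]
opening: -0.0002
```

The stop is reached, so I let go.

```bash
python3 -m pendant '[[[-30,-2,0,0,0,0,1],[-40,-3,0,0,0,0,1],[-35,-3,0,0,0,0,1],[0,0,40,0,0,0,1],[0,0,50,0,0,0,1],[0,0,50,0,0,0,1],[0,0,50,0,0,0,1],[20,0,10,0,0,0,1],[0,0,0,0,0,0,1]]]'; python3 - <<'E'
from h import *
s=st()
s,im=snap('wrist','w2.png')
for n in ['drawer_front','pin_head','pin_seat']:
  for d in optics.mark_of(n,'wrist')[:2]: print(n,d,np.round(onz('wrist',d['uv'],.035 if 'dr' in n else .0245,s)*1000,1))
E
```

```text
time: 5.3
tool_pos: [0.5189, -0.2013, 0.2379]
eef_rot: [[0.062, 0.009, 0.998], [-0.998, -0.003, 0.062], [0.004, -1.0, 0.008]]
contact_force: [0.4, 0.3, -0.5]
opening: 0.0002
t 5.3 p [ 518.9 -201.3  237.9] F [ 0.4  0.3 -0.5] op 0.2
[[0.062, 0.009, 0.998], [-0.998, -0.003, 0.062], [0.004, -1.0, 0.008]]
drawer_front {'uv': [282.0, 159.4], 'score': 0.62} [ 549.3 -199.2   35. ]
```

View pics/w2.png

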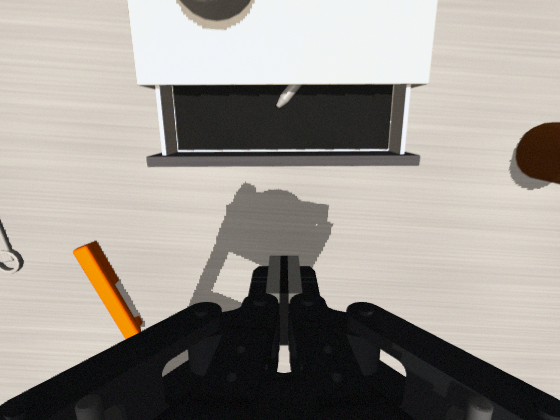

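The drawer sprang to about 0.055 and the pin's tip shows at (285,97). I'll hook the plate at y≈-158, clear of the pin.

```bash
python3 -m pendant '[[[32,22,0,0,0,0,1],[33,22,-20,0,0,0,1],[0,0,-45,0,0,0,1],[0,0,-45,0,0,0,1],[0,0,-45,0,0,0,1],[0,0,-30,0,0,0,1],[0,0,-20,0,0,0,1],[0,0,0,0,0,0,1]]]';python3 -m pendant '[[[-6,0,0,0,0,0,1],[-10,-1,0,0,0,0,1],[-15,-1,0,0,0,0,1],[-15,-1,0,0,0,0,1],[-15,-1,0,0,0,0,1],[-15,-1,0,0,0,0,1],[-15,-1,0,0,0,0,1],[-10,-1,0,0,0,0,1],[0,0,0,0,0,0,1]]]'
```

```text
time: 6.3
tool_pos: [0.5762, -0.1555, 0.0248]
eef_rot: [[0.062, -0.009, 0.998], [-0.998, 0.003, 0.062], [-0.003, -1.0, -0.008]]
contact_force: [0.7, -0.3, -0.0]
opening: 0.0001
time: 7.2
tool_pos: [0.4779, -0.1636, 0.0302]
eef_rot: [[0.061, -0.0, 0.998], [-0.998, -0.0, 0.061], [0.0, -1.0, -0.0]]
contact_force: [0.9, -0.4, -0.7]
opening: 0.0
```

```bash
python3 -m pendant '[[[-5,0,0,0,0,0,1],[-5,0,0,0,0,0,1],[-3,0,0,0,0,0,1],[0,0,0,0,0,0,1]]]';python3 -m pendant '[[[0,0,0,0,0,0,1],[6,0,0,0,0,0,1],[0,0,40,0,0,0,1],[0,0,50,0,0,0,1],[0,0,50,0,0,0,1],[0,0,50,0,0,0,0.5],[-10,-30,15,0,0,0,0],[0,0,0,0,0,0,0],[0,0,0,0,0,0,0]]]'; python3 - <<'E'
from h import *
s=st()
s,im=snap('wrist','w3.png')
for n in ['drawer_front','pin_head','pin_seat']:
  for d in optics.mark_of(n,'wrist')[:2]: print(n,d,np.round(onz('wrist',d['uv'],.035 if 'dr' in n else .0245,s)*1000,1))
E
```

```text
time: 7.6
tool_pos: [0.4657, -0.1633, 0.0292]
eef_rot: [[0.062, -0.001, 0.998], [-0.998, 0.0, 0.062], [-0.0, -1.0, -0.001]]
contact_force: [0.5, -0.8, -0.2]
opening: -0.0002
time: 8.5
tool_pos: [0.4623, -0.1936, 0.2344]
eef_rot: [[0.06, 0.001, 0.998], [-0.998, 0.0, 0.06], [-0.0, -1.0, 0.001]]
contact_force: [0.1, -0.3, -0.5]
opening: 0.058
t 8.5 p [ 462.3 -193.6  234.4] F [ 0.1 -0.3 -0.5] op 58.0
[[0.06, 0.001, 0.998], [-0.998, 0.0, 0.06], [-0.0, -1.0, 0.001]]
drawer_front {'uv': [293.6, 201.4], 'score': 0.57} [ 447.5 -206.    35. ]
pin_head {'uv': [337.1, 89.6], 'score': 0.75} [ 563.6 -242.2   24.5]
pin_seat {'uv': [328.2, 106.3], 'score': 0.58} [ 547.1 -234.8   24.5]
```

View pics/w3.png

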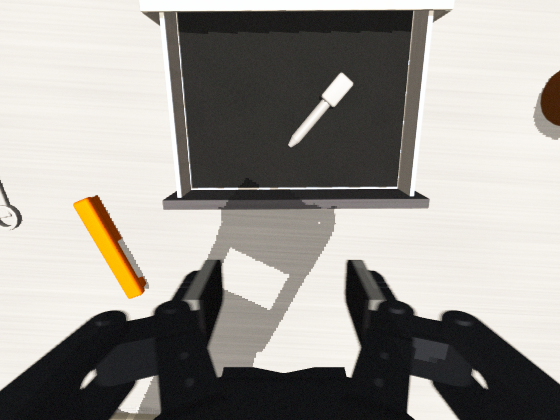

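The drawer is out and the pin shows, head (338,89) and tip (291,145). It lies at a yaw of about 140°. I'll turn the tool by +136° so the later turn to the hinge unwinds it, then look closer.

```bash
python3 -m pendant '[[[10,-5,0,0,0,0.149,0],[10,-5,0,0,0,0.149,0],[10,-5,0,0,0,0.149,0],[10,-5,0,0,0,0.149,0],[10,-5,0,0,0,0.149,0],[10,-5,0,0,0,0.149,0],[10,-5,0,0,0,0.149,0],[10,-5,0,0,0,0.149,0],[10,-5,0,0,0,0.149,0],[10,-5,0,0,0,0.149,0],[10,-5,0,0,0,0.149,0],[10,-5,0,0,0,0.149,0]]]'; python3 -m pendant '[[[0,0,-18,0,0,0.149,0],[0,0,-18,0,0,0.149,0],[0,0,-18,0,0,0.149,0],[3,-4,-20,0,0,0.149,0],[0,0,0,0,0,0,0],[0,0,0,0,0,0,0]]]';python3 - <<'E'
from h import *
s=st()
s,im=snap('wrist','w4.png')
for n in ['drawer_front','pin_head','pin_seat']:
  for d in optics.mark_of(n,'wrist')[:2]: print(n,d,np.round(onz('wrist',d['uv'],.035 if 'dr' in n else .0245,s)*1000,1))
E
```

```text
time: 9.9
tool_pos: [0.5824, -0.2528, 0.2328]
eef_rot: [[0.959, -0.002, -0.282], [0.282, 0.001, 0.959], [-0.002, -1.0, 0.002]]
contact_force: [-0.4, 0.3, 0.5]
opening: 0.0851
time: 10.5
tool_pos: [0.585, -0.2568, 0.1594]
eef_rot: [[0.644, -0.002, -0.765], [0.765, 0.001, 0.644], [-0.001, -1.0, 0.002]]
contact_force: [0.5, -0.7, -0.5]
opening: 0.0851
t 10.5 p [ 585.  -256.8  159.4] F [ 0.5 -0.7 -0.5] op 85.1
[[0.644, -0.002, -0.765], [0.765, 0.001, 0.644], [-0.001, -1.0, 0.002]]
drawer_front {'uv': [213.9, 21.1], 'score': 0.89} [ 446.3 -207.    35. ]
pin_head {'uv': [281.8, 173.1], 'score': 0.62} [ 564.1 -242.    24.5]
pin_seat {'uv': [280.9, 154.3], 'score': 0.64} [ 551.5 -232.3   24.5]
```

View pics/w4.png

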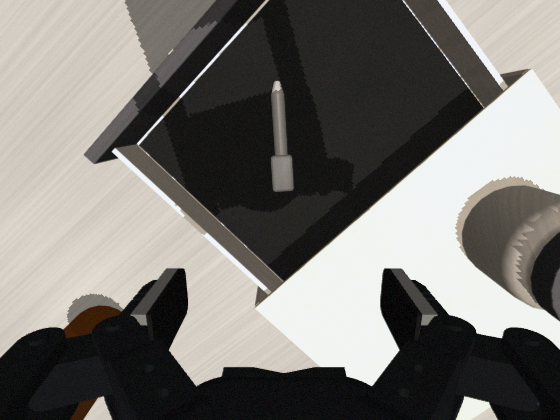

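```bash
python3 - <<'E'
from h import *
s=r.sense()
h=onz('wrist',(281.8,172.5),.0265,s); h2=onz('wrist',(282.5,190),.024,s); t=onz('wrist',(277.3,83),.0195,s)
print(h*1000,h2*1000,t*1000,np.linalg.norm(t-h)); d=t-h; print('yaw',np.degrees(np.arctan2(d[1],d[0])))
R=np.array(s['eef_rot']); print('tool z yaw',np.degrees(np.arctan2(R[1,2],R[0,2])))
K,Rc,p=cam('wrist',s);print(p)
E
```

```text
[ 564.96755001 -242.54644739   26.5       ] [ 577.42929386 -252.23531394   24.        ] [ 507.64097223 -199.21374336   19.5       ] 0.07220152185326446
yaw 142.91465558537513
tool z yaw 140.04104220732717
[ 0.53075374 -0.21160087  0.30479756]
```

```bash
python3 -m pendant '[[[-10,7,0,0,0,0.05,0.45],[-9,7,-20,0,0,0,0.45],[0,0,-40,0,0,0,0.45],[0,0,-30,0,0,0,0.45],[0,0,-20,0,0,0,0.45],[0,0,-15,0,0,0,0.45],[0,0,-10,0,0,0,0.45],[0,0,-6,0,0,0,0.45],[0,0,0,0,0,0,0.45]]]' 50; python3 - <<'E'
from h import *
st(); snap('wrist','w5.png')
E
```

```text
time: 11.6
tool_pos: [0.5663, -0.2435, 0.0193]
eef_rot: [[0.602, -0.0, -0.798], [0.798, -0.0, 0.602], [-0.0, -1.0, 0.0]]
contact_force: [-0.3, -0.3, 0.3]
opening: 0.0469
t 11.6 p [ 566.3 -243.5   19.3] F [-0.3 -0.3  0.3] op 46.9
[[0.602, -0.0, -0.798], [0.798, -0.0, 0.602], [-0.0, -1.0, 0.0]]
```

View pics/w5.png

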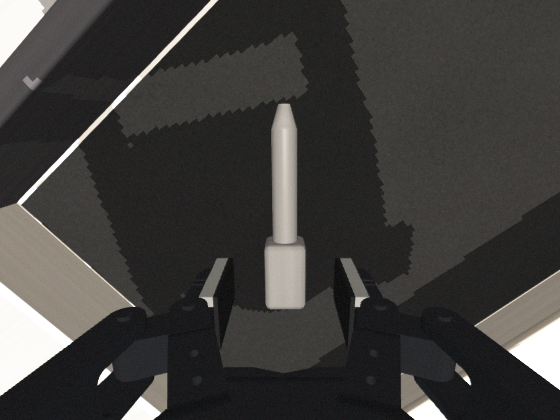

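The pin lies centred between the pads. Closing.

```bash
python3 -m pendant '[[[0,0,0,0,0,0,1],[0,0,0,0,0,0,1],[0,0,0,0,0,0,1],[0,0,0,0,0,0,1],[0,0,0,0,0,0,1],[0,0,10,0,0,0,1],[0,0,20,0,0,0,1],[0,0,40,0,0,0,1],[0,0,40,0,0,0,1],[0,0,40,0,0,0,1],[0,0,40,0,0,0,1],[0,0,0,0,0,0,1]]]' 80; python3 - <<'E'
from h import *
st(); snap('wrist','w6.png')
E
```

```text
time: 12.85
tool_pos: [0.5693, -0.2449, 0.2161]
eef_rot: [[0.602, 0.01, -0.799], [0.799, -0.004, 0.602], [0.002, -1.0, -0.011]]
contact_force: [0.4, -0.7, 0.1]
opening: 0.0161
t 12.85 p [ 569.3 -244.9  216.1] F [ 0.4 -0.7  0.1] op 16.1
[[0.602, 0.01, -0.799], [0.799, -0.004, 0.602], [0.002, -1.0, -0.011]]
```

View pics/w6.png

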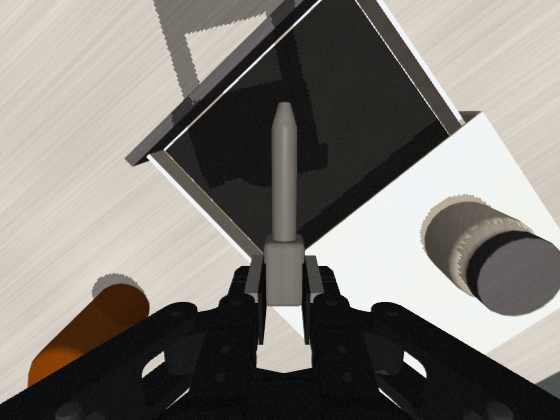

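Pin held. I'll carry it towards the hinge, turning by -145.7°.

```bash
python3 -m pendant '[[[-4,22,0,0,0,-0.1495,1],[-4,22,0,0,0,-0.1495,1],[-4,22,0,0,0,-0.1495,1],[-4,22,0,0,0,-0.1495,1],[-4,22,0,0,0,-0.1495,1],[-4,22,0,0,0,-0.1495,1],[-4,22,0,0,0,-0.1495,1],[-4,22,0,0,0,-0.1495,1],[-4,22,0,0,0,-0.1495,1],[-4,22,0,0,0,-0.1495,1],[-4,22,0,0,0,-0.1495,1],[-4,22,0,0,0,-0.1495,1]]]'; python3 -m pendant '[[[-4,22,-10,0,0,-0.1495,1],[-4,22,-10,0,0,-0.1495,1],[-4,22,-10,0,0,-0.1495,1],[-4,20,-10,0,0,-0.1495,1],[-4,16,-10,0,0,-0.1495,1],[0,0,0,0,0,0,1],[0,0,0,0,0,0,1]]]';python3 - <<'E'
from h import *
s=st()
s,im=snap('wrist','w7.png')
for n in ['hinge_mouth','pin_head','pin_seat']:
  for d in optics.mark_of(n,'wrist')[:2]: print(n,d,np.round(onz('wrist',d['uv'],.07 if 'hi' in n else s['tool_pos'][2]+.005,s)*1000,1))
s,im=snap('top','t7.png')
for d in optics.mark_of('hinge_mouth','top'): print(d,np.round(onz('top',d['uv'],.07)*1000,1))
s,im=snap('scene','s7.png')
for d in optics.mark_of('hinge_mouth','scene'): print(d,np.round(onz('scene',d['uv'],.07)*1000,1))
E
```

```text
time: 14.1
tool_pos: [0.5168, 0.0214, 0.208]
eef_rot: [[0.641, -0.003, 0.768], [-0.768, -0.0, 0.641], [-0.002, -1.0, -0.002]]
contact_force: [0.0, -1.2, -0.1]
opening: 0.0158
time: 14.8
tool_pos: [0.4973, 0.1224, 0.1584]
eef_rot: [[-0.041, -0.002, 0.999], [-0.999, -0.001, -0.041], [0.001, -1.0, -0.002]]
contact_force: [-0.7, -0.9, -0.5]
opening: 0.0155
t 14.8 p [497.3 122.4 158.4] F [-0.7 -0.9 -0.5] op 15.5
[[-0.041, -0.002, 0.999], [-0.999, -0.001, -0.041], [0.001, -1.0, -0.002]]
pin_head {'uv': [286.1, 268.1], 'score': 0.94} [502.  120.6 163.4]
pin_seat {'uv': [282.8, 237.3], 'score': 0.74} [517.2 121.5 163.4]
{'uv': [202.9, 168.9], 'score': 0.74} [653.  120.9  70. ]
{'uv': [340.2, 197.8], 'score': 0.58} [637.  116.2  70. ]
```

View pics/w7.png

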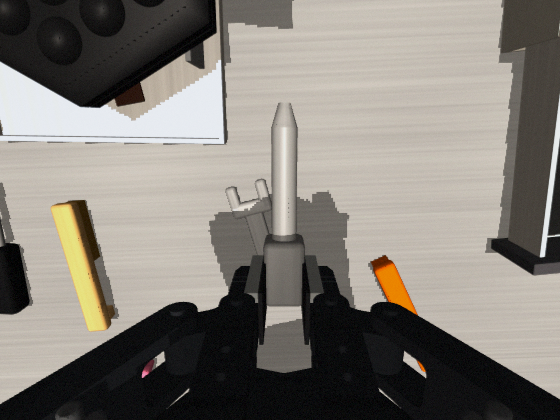

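View pics/s7.png

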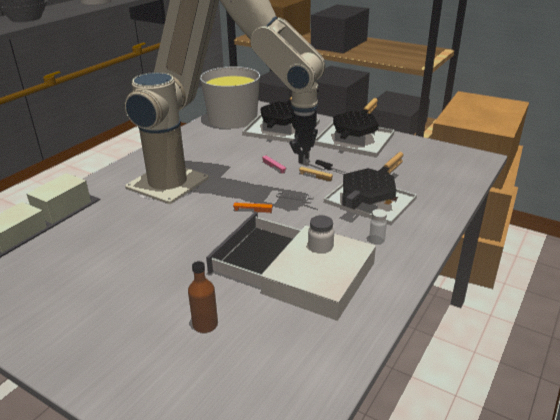

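```bash
python3 -m pendant '[[[20,-15,5,0,0,0,1],[20,-15,5,0,0,0,1],[20,-10,0,0,0,0,1],[0,0,0,0,0,0,1],[0,0,0,0,0,0,1]]]';python3 - <<'E'
from h import *
s=st()
s,im=snap('wrist','w8.png')
for n in ['hinge_mouth','pin_head','pin_seat']:
  for d in optics.mark_of(n,'wrist')[:2]: print(n,d,np.round(onz('wrist',d['uv'],.07 if 'hi' in n else s['tool_pos'][2]+.005,s)*1000,1))
E
```

```text
time: 15.7
tool_pos: [0.558, 0.0822, 0.1691]
eef_rot: [[-0.046, -0.001, 0.999], [-0.999, 0.0, -0.046], [-0.0, -1.0, -0.001]]
contact_force: [-0.9, -0.1, -0.6]
opening: 0.0154
t 15.7 p [558.   82.2 169.1] F [-0.9 -0.1 -0.6] op 15.4
[[-0.046, -0.001, 0.999], [-0.999, 0.0, -0.046], [-0.0, -1.0, -0.001]]
hinge_mouth {'uv': [216.2, 92.5], 'score': 0.6} [647.8 124.4  70. ]
pin_seat {'uv': [283.3, 237.3], 'score': 0.79} [577.8  81.  174.1]
```

View pics/w8.png

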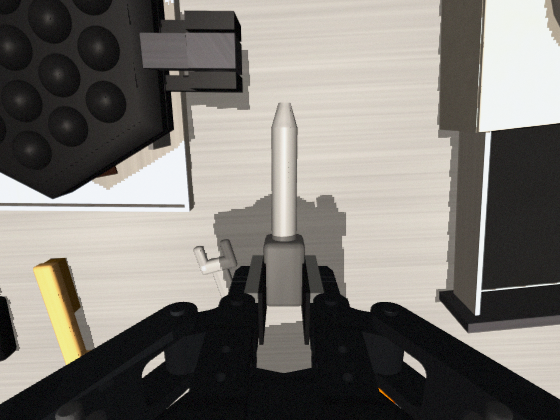

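```bash
python3 - <<'E'
from h import *
im=cv2.imread('pics/w8.png'); a=np.clip(cv2.resize(im[0:130,130:270],None,fx=5,fy=5,interpolation=cv2.INTER_CUBIC).astype(float)*2.2,0,255)
cv2.imwrite('pics/w8c.png',a[:600])
E
```

```text
[ WARN:0@0.410] global loadsave.cpp:1063 imwrite_ Unsupported depth image for selected encoder is fallbacked to CV_8U.
```

View pics/w8c.png

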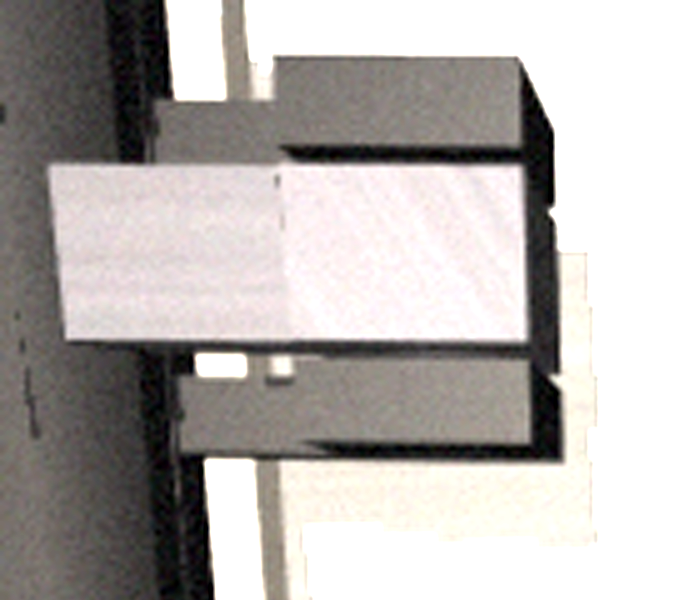

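```bash
python3 - <<'E'
from h import *
s=r.sense()
def C(u,v,z): return onz('wrist',(130+u/5,v/5),z,s)*1000
for z in (.087,):
  nr,fr,fl,lnr,lfr=[C(*a,z) for a in [(531,443),(520,57),(275,57),(528,341),(523,163)]]
  print('near right',nr,'far right',fr,'far left',fl,'lug',lnr,lfr)
  print('len',np.linalg.norm(nr-fr),'wid',np.linalg.norm(fr-fl),'lug',np.linalg.norm(lnr-lfr))
  d=fr-nr; print('yaw',np.degrees(np.arctan2(d[1],d[0]))); e=fl-fr; print('yaw w',np.degrees(np.arctan2(e[1],e[0]))-90)
  x=np.array([np.cos(np.radians(-2.7)),np.sin(np.radians(-2.7)),0]); y=np.array([-x[1],x[0],0])
  print('mouth est', nr+15*y, fr-44*x+15*y)
  print('low near right z=.053',C(563,460,.053))
E
```

```text
near right [647.68818234 108.84962984  87.        ] far right [691.47381501 106.43647816  87.        ] far left [692.78644381 136.08034533  87.        ] lug [659.78060037 108.19500634  87.        ] [679.96962616 107.07306239  87.        ]
len 43.852080096852355 wid 29.672914506602183 lug 20.2201760709891
yaw -3.1545432687357717
yaw w -2.5353977477324605
mouth est [648.3947791  123.83297796  87.        ] [648.22925727 123.49251011  87.        ]
low near right z=.053 [647.90995316 108.73406617  53.        ]
```

```bash
python3 - <<'E'
from h import *
s=r.sense(); R=np.array(s['eef_rot']); p=np.array(s['tool_pos'])
for n,uv in [('tip',(285,103)),('taper',(284.7,127)),('shoulder',(284.5,236)),('headback',(284.5,305))]:
  for dz in (0.000,.005,.010): 
    X=onz('wrist',uv,p[2]+dz,s); print(n,dz,np.round(R.T@(X-p)*1000,1))
E
python3 - <<'E'
import cv2
im=cv2.imread('pics/w8.png'); cv2.imwrite('pics/w8p.png',cv2.resize(im[90:310,220:350],None,fx=2.7,fy=2.7,interpolation=cv2.INTER_CUBIC))
E
```

```text
tip 0.0 [ 1.  -0.1 77.2]
tip 0.005 [ 0.9 -5.1 77. ]
tip 0.01 [  0.9 -10.1  76.8]
taper 0.0 [ 0.9 -0.1 67.6]
taper 0.005 [ 0.8 -5.1 67.8]
taper 0.01 [  0.8 -10.1  67.9]
shoulder 0.0 [ 0.8 -0.  18.6]
shoulder 0.005 [ 0.8 -5.  20.5]
shoulder 0.01 [  0.8 -10.   22.3]
headback 0.0 [  0.9   0.  -17.8]
headback 0.005 [  0.8  -5.  -14.7]
headback 0.01 [  0.8 -10.  -11.5]
```

View pics/w8p.png

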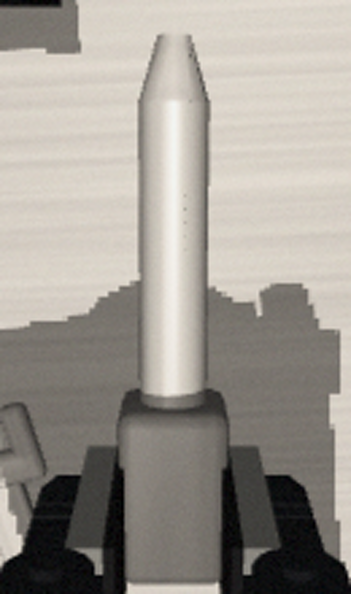

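Wrist view: the fork spans (178..241, 12..92). Its computed size of 44 × 30 matches the description, which puts the mouth at (648,124,70) with yaw -2.7°. I'll level the pin by pitching up 0.07 rad and move to just short of the mouth.

```bash
python3 -m pendant '[[[-6,16,0,-0.001,-0.025,0,1],[-6,16,0,-0.001,-0.025,0,1],[-6,15,-10,-0.001,-0.02,0,1],[0,0,-30,0,0,0,1],[0,0,-30,0,0,0,1],[0,0,-20,0,0,0,1],[0,0,-14,0,0,0,1],[0,0,0,0,0,0,1],[0,0,0,0,0,0,1]]]';python3 - <<'E'
from h import *
s=st()
s,im=snap('wrist','w9.png')
s,im=snap('scene','s9.png'); cv2.imwrite('pics/s9c.png',cv2.resize(im[130:230,270:430,::-1],None,fx=5,fy=5,interpolation=cv2.INTER_CUBIC))
E
```

```text
time: 16.8
tool_pos: [0.5404, 0.1297, 0.0657]
eef_rot: [[-0.045, 0.07, 0.997], [-0.999, -0.003, -0.045], [-0.0, -0.998, 0.07]]
contact_force: [-0.4, 0.2, -0.3]
opening: 0.0154
t 16.8 p [540.4 129.7  65.7] F [-0.4  0.2 -0.3] op 15.4
[[-0.045, 0.07, 0.997], [-0.999, -0.003, -0.045], [-0.0, -0.998, 0.07]]
```

View pics/w9.png

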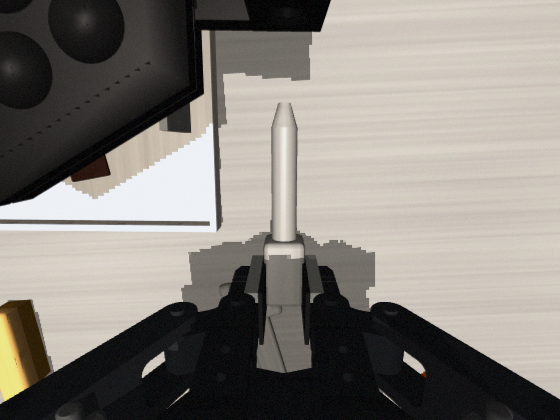

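View pics/s9c.png

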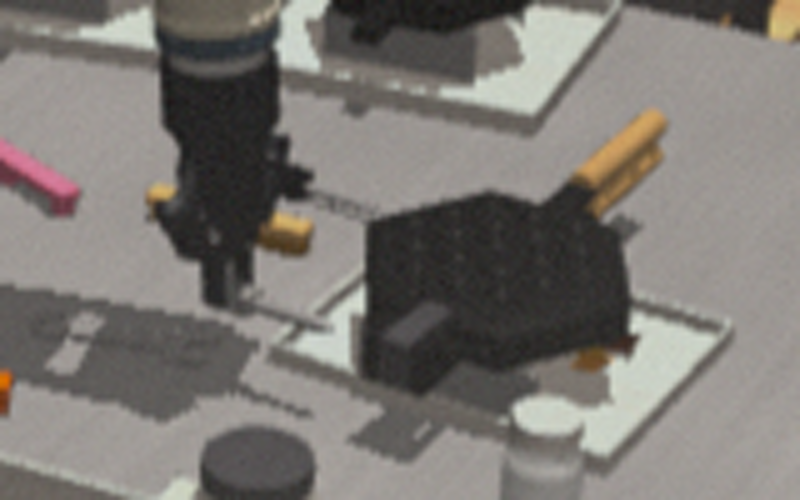

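```bash
python3 - <<'E'
from h import *
s=r.sense()
print(onz('wrist',(322,30),.053,s)*1000, onz('wrist',(330,0),.087,s)*1000)
X=np.array([.6482,.1237,.07]); print('mouth px',proj('wrist',X,s))
R=np.array(s['eef_rot']); print('mouth in tool',R.T@(X-np.array(s['tool_pos']))*1000)
print('tip in tool', [R.T@(onz('wrist',(285,103),z,s)-np.array(s['tool_pos']))*1000 for z in (.066,.070)])
im=cv2.imread('pics/w9.png'); cv2.imwrite('pics/w9c.png',np.clip(cv2.resize(im[0:150,180:360],None,fx=4,fy=4,interpolation=cv2.INTER_CUBIC).astype(float)*2,0,255).astype(np.uint8))
E
```

```text
[650.61186183 107.09008441  53.        ] [649.8759282  108.21770979  87.        ]
mouth px [285.53393727  24.51169888]
mouth in tool [  1.14813342   4.14971537 107.28799372]
tip in tool [array([ 0.99372332,  6.01611367, 77.52761802]), array([ 0.97238934,  1.99470224, 77.37412229])]
```

View pics/w9c.png

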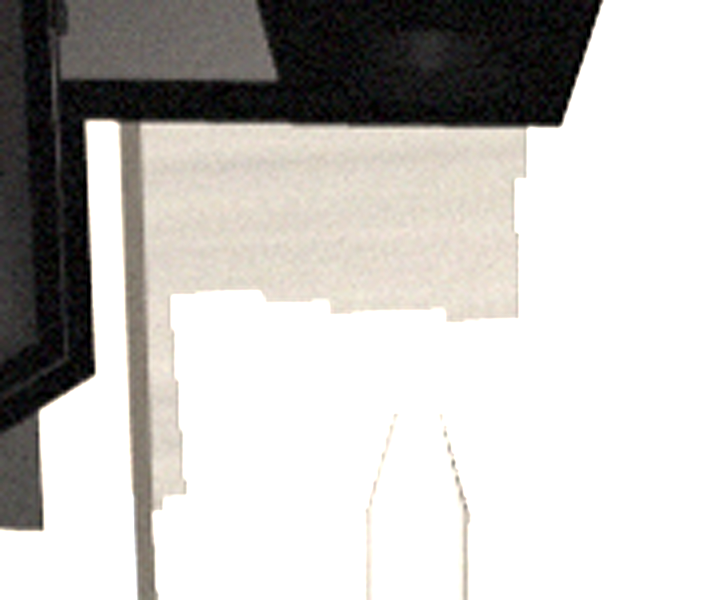

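```bash
python3 - <<'E'
from h import *
s=r.sense()
for z in (.053,.07,.087): print(z,proj('wrist',(.6482,.1237,z),s))
im=cv2.imread('pics/w9.png'); a=cv2.resize(im[0:45,240:340],None,fx=7,fy=7,interpolation=cv2.INTER_CUBIC).astype(float); cv2.imwrite('pics/w9d.png',np.clip(a*7,0,255).astype(np.uint8))
E
```

```text
0.053 [285.29561041  37.67020368]
0.07 [285.53393727  24.51169888]
0.087 [285.84107768   7.55385978]
```

View pics/w9d.png

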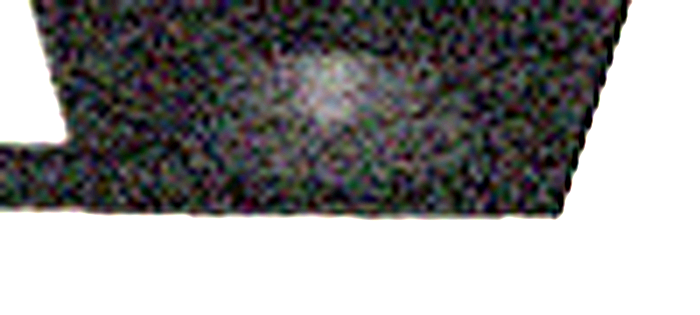

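```bash
python3 -m pendant '[[[10,-0.5,-1,0,0,0,1],[10,-0.5,0,0,0,0,1],[5,-0.2,0,0,0,0,1],[0,0,0,0,0,0,1]]]';python3 -m pendant '[[[4,-0.2,0,0,0,0,1],[4,-0.2,0,0,0,0,1],[4,-0.2,0,0,0,0,1],[0,0,0,0,0,0,1]]]';python3 -m pendant '[[[4,-0.2,0,0,0,0,1],[4,-0.2,0,0,0,0,1],[0,0,0,0,0,0,1]]]'
```

```text
time: 17.3
tool_pos: [0.5668, 0.1283, 0.0647]
eef_rot: [[-0.046, 0.072, 0.996], [-0.999, -0.003, -0.046], [-0.001, -0.997, 0.072]]
contact_force: [0.8, -0.4, -1.3]
opening: 0.0156
time: 17.7
tool_pos: [0.5779, 0.1278, 0.0644]
eef_rot: [[-0.046, 0.071, 0.996], [-0.999, -0.003, -0.046], [-0.0, -0.998, 0.071]]
contact_force: [-0.1, 0.0, -1.1]
opening: 0.0157
time: 18.0
tool_pos: [0.586, 0.1274, 0.0644]
eef_rot: [[-0.046, 0.071, 0.996], [-0.999, -0.003, -0.046], [-0.0, -0.997, 0.071]]
contact_force: [0.0, 0.4, -0.7]
opening: 0.0157
```

```bash
python3 -m pendant '[[[4,-0.2,0,0,0,0,1],[4,-0.2,0,0,0,0,1],[0,0,0,0,0,0,1]]]';python3 -m pendant '[[[4,-0.2,0,0,0,0,1],[4,-0.2,0,0,0,0,1],[0,0,0,0,0,0,1]]]'; python3 -m pendant '[[[4,-0.2,0,0,0,0,1],[4,-0.2,0,0,0,0,1],[0,0,0,0,0,0,1]]]'
python3 - <<'E'
from h import *
s,im=snap('scene','s10.png'); cv2.imwrite('pics/s10c.png',cv2.resize(im[130:230,290:430,::-1],None,fx=5,fy=5,interpolation=cv2.INTER_CUBIC)); snap('wrist','w10.png')
E
```

```text
time: 18.3
tool_pos: [0.594, 0.127, 0.0645]
eef_rot: [[-0.046, 0.071, 0.996], [-0.999, -0.003, -0.046], [-0.0, -0.997, 0.071]]
contact_force: [-0.6, -0.1, 0.6]
opening: 0.0158
time: 18.6
tool_pos: [0.602, 0.1266, 0.0644]
eef_rot: [[-0.046, 0.071, 0.996], [-0.999, -0.003, -0.046], [-0.0, -0.997, 0.071]]
contact_force: [-0.3, -0.6, -0.8]
opening: 0.0157
time: 18.9
tool_pos: [0.61, 0.1262, 0.0644]
eef_rot: [[-0.046, 0.071, 0.996], [-0.999, -0.003, -0.046], [-0.0, -0.997, 0.071]]
contact_force: [-0.4, 0.5, -0.6]
opening: 0.0156
```

View pics/s10c.png

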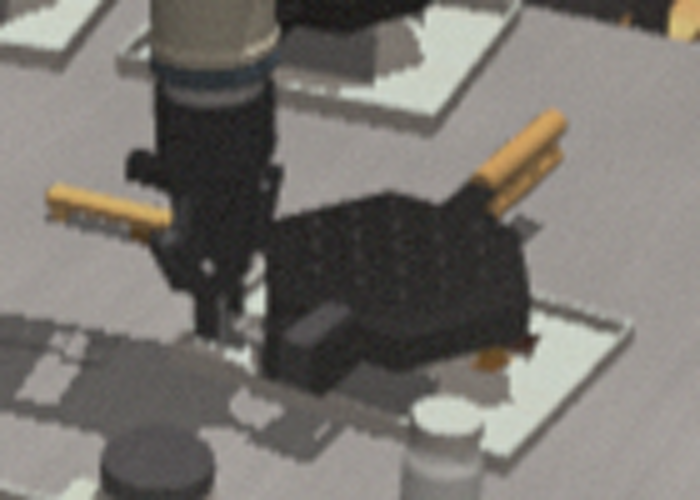

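View pics/w10.png

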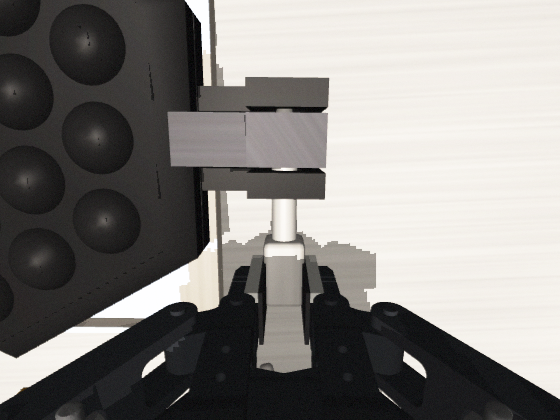

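The pin is through near cheek, lug and far cheek (shank visible at (285,170) and (285,110)), with about 18 mm to go.

```bash
python3 -m pendant '[[[4,-0.2,0,0,0,0,1],[4,-0.2,0,0,0,0,1],[0,0,0,0,0,0,1]]]';python3 -m pendant '[[[3,-0.2,0,0,0,0,1],[3,-0.1,0,0,0,0,1],[0,0,0,0,0,0,1]]]'; python3 -m pendant '[[[2,-0.1,0,0,0,0,1],[2,-0.1,0,0,0,0,1],[0,0,0,0,0,0,1]]]';  python3 -m pendant '[[[2,-0.1,0,0,0,0,1],[0,0,0,0,0,0,1]]]'
```

```text
time: 19.3
tool_pos: [0.6181, 0.1258, 0.0645]
eef_rot: [[-0.046, 0.071, 0.996], [-0.999, -0.003, -0.046], [-0.0, -0.997, 0.071]]
contact_force: [-0.5, -0.4, -0.1]
opening: 0.0159
time: 19.6
tool_pos: [0.6238, 0.1255, 0.0644]
eef_rot: [[-0.046, 0.07, 0.996], [-0.999, -0.003, -0.046], [-0.0, -0.998, 0.071]]
contact_force: [-0.5, 0.1, -0.9]
opening: 0.0154
time: 19.9
tool_pos: [0.6276, 0.1252, 0.0644]
eef_rot: [[-0.046, 0.07, 0.996], [-0.999, -0.003, -0.046], [-0.0, -0.998, 0.07]]
contact_force: [0.2, -0.1, -0.3]
opening: 0.0161
time: 20.1
tool_pos: [0.6295, 0.1251, 0.0643]
eef_rot: [[-0.046, 0.07, 0.996], [-0.999, -0.003, -0.046], [-0.0, -0.998, 0.07]]
contact_force: [0.6, -0.1, 0.1]
opening: 0.0154
```

```bash
python3 -m pendant '[[[2,-0.1,0,0,0,0,1],[0,0,0,0,0,0,1]]]'; python3 -m pendant '[[[2,-0.1,0,0,0,0,1],[0,0,0,0,0,0,1]]]';python3 - <<'E'
from h import *
snap('wrist','w11.png')
E
```

```text
time: 20.3
tool_pos: [0.6303, 0.125, 0.064]
eef_rot: [[-0.046, 0.068, 0.997], [-0.999, -0.003, -0.046], [0.0, -0.998, 0.068]]
contact_force: [-4.3, 0.9, 2.4]
opening: 0.0156
time: 20.5
tool_pos: [0.6304, 0.1249, 0.0637]
eef_rot: [[-0.046, 0.064, 0.997], [-0.999, -0.004, -0.046], [0.001, -0.998, 0.064]]
contact_force: [-11.0, 1.0, 5.8]
opening: 0.0158
```

View pics/w11.png

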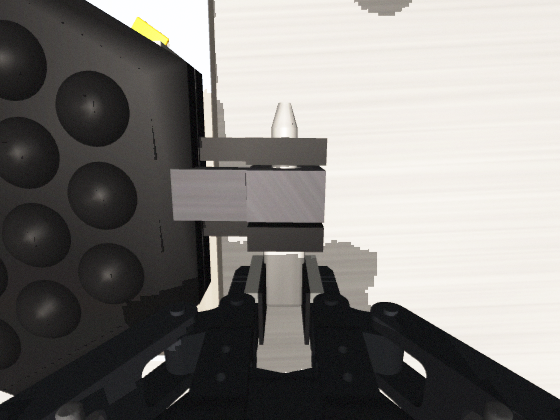

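The shoulder meets the fork, with 11 N resisting and no further travel. I'll release and rise, then push the head home again with shut fingers.

```bash
python3 -m pendant '[[[0,0,0,0,0,0,0.65],[0,0,0,0,0,0,0.65],[0,0,0,0,0,0,0.65],[0,0,20,0,0,0,0.65],[0,0,30,0,0,0,0.65],[-10,0,30,0,0,0,0.65],[-20,0,0,0,0.04,0,1],[-20,0,0,0,0.03,0,1],[0,0,0,0,0,0,1]]]' 40;python3 - <<'E'
from h import *
s=st();snap('wrist','w12.png')
for n in ['pin_head','pin_seat','hinge_mouth']:
  for d in optics.mark_of(n,'wrist')[:2]: print(n,d,np.round(onz('wrist',d['uv'],.07,s)*1000,1))
E
```

```text
time: 21.45
tool_pos: [0.5811, 0.1247, 0.1438]
eef_rot: [[-0.045, -0.003, 0.999], [-0.999, -0.003, -0.045], [0.004, -1.0, -0.003]]
contact_force: [-1.2, 0.5, -1.1]
opening: 0.0002
t 21.45 p [581.1 124.7 143.8] F [-1.2  0.5 -1.1] op 0.2
[[-0.045, -0.003, 0.999], [-0.999, -0.003, -0.045], [0.004, -1.0, -0.003]]
pin_head {'uv': [277.7, 150.1], 'score': 0.87} [632.  125.5  70. ]
pin_seat {'uv': [279.7, 123.5], 'score': 0.79} [648.6 123.4  70. ]
hinge_mouth {'uv': [280.7, 119.9], 'score': 0.94} [650.8 122.7  70. ]
```

View pics/w12.png

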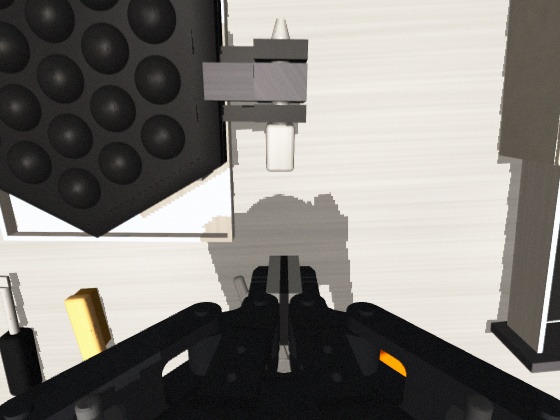

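```bash
python3 -m pendant '[[[-6,0.5,-20,0,0,0,1],[0,0,-30,0,0,0,1],[0,0,-31,0,0,0,1],[0,0,0,0,0,0,1],[10,-0.5,0,0,0,0,1],[10,-0.5,0,0,0,0,1],[5,0,0,0,0,0,1],[0,0,0,0,0,0,1]]]'; python3 -m pendant '[[[4,-0.2,0,0,0,0,1],[4,-0.2,0,0,0,0,1],[0,0,0,0,0,0,1]]]'; python3 -m pendant '[[[3,-0.2,0,0,0,0,1],[3,0,0,0,0,0,1],[0,0,0,0,0,0,1]]]'
```

```text
time: 22.45
tool_pos: [0.6044, 0.1246, 0.0647]
eef_rot: [[-0.046, 0.003, 0.999], [-0.999, -0.002, -0.046], [0.002, -1.0, 0.003]]
contact_force: [0.9, -0.1, -0.2]
opening: -0.0002
time: 22.75
tool_pos: [0.6076, 0.1238, 0.0631]
eef_rot: [[-0.046, -0.006, 0.999], [-0.999, -0.004, -0.046], [0.004, -1.0, -0.006]]
contact_force: [-8.5, 0.3, 5.5]
opening: -0.0001
time: 23.05
tool_pos: [0.6078, 0.1234, 0.0621]
eef_rot: [[-0.046, -0.018, 0.999], [-0.999, -0.005, -0.046], [0.006, -1.0, -0.018]]
contact_force: [-24.7, 1.3, 15.2]
opening: -0.0001
```

Pin home: a 25 N push gave no further travel. Backing off to survey the tools.

```bash
python3 -m pendant '[[[-20,1,0,0,0,0,1],[-30,1,20,0,0,0,1],[-20,10,40,0,0,0,1],[-20,20,40,0,0,0,0],[-20,20,40,0,0,0,0],[-20,20,40,0,0,0,0],[-20,20,5,0,0,0,0],[-20,20,0,0,0,0,0],[-10,20,0,0,0,0,0],[0,0,0,0,0,0,0],[0,0,0,0,0,0,0]]]';python3 - <<'E'
from h import *
s=st();snap('wrist','w13.png')
for n,z in [('spanner_mid',.0035),('wire_brush_mid',.018),('driver_mid',.011),('scraper_mid',.008),('pin_seat',.07),('hinge_mouth',.07)]:
  for d in optics.mark_of(n,'wrist')[:3]: print(n,d,np.round(onz('wrist',d['uv'],z,s)*1000,1))
snap('top','t13.png')
E
```

```text
time: 24.15
tool_pos: [0.4362, 0.2559, 0.2485]
eef_rot: [[-0.044, 0.0, 0.999], [-0.999, -0.003, -0.044], [0.003, -1.0, 0.001]]
contact_force: [-0.3, -0.4, 0.6]
opening: 0.0855
t 24.15 p [436.2 255.9 248.5] F [-0.3 -0.4  0.6] op 85.5
[[-0.044, 0.0, 0.999], [-0.999, -0.003, -0.044], [0.003, -1.0, 0.001]]
spanner_mid {'uv': [374.9, 169.1], 'score': 0.68} [443.7 145.6   3.5]
wire_brush_mid {'uv': [231.5, 181.2], 'score': 0.98} [439.5 314.4  18. ]
wire_brush_mid {'uv': [496.5, 226.5], 'score': 0.87} [370.1   0.8  18. ]
wire_brush_mid {'uv': [259.5, 318.0], 'score': 0.78} [257.1 293.9  18. ]
driver_mid {'uv': [163.7, 182.4], 'score': 0.93} [440.3 395.2  11. ]
```

View pics/w13.png

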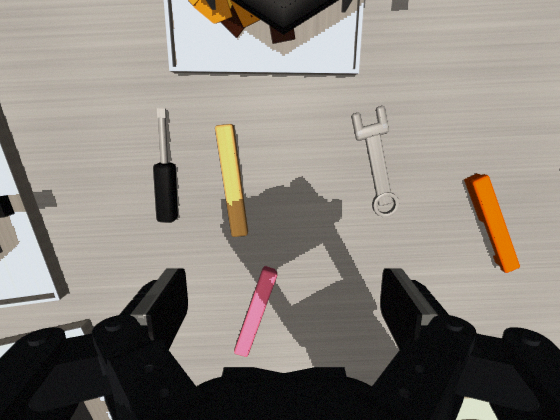

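View pics/t13.png

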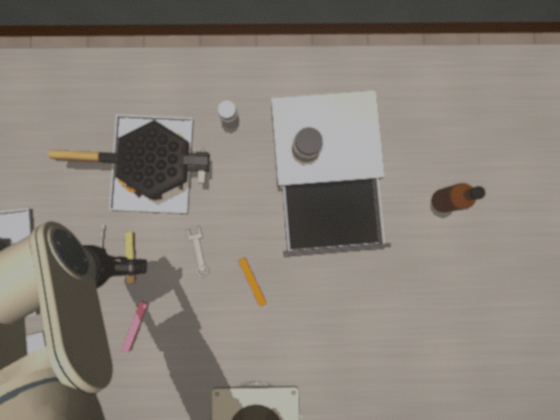

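No scraper is present. The tools are the driver (165,190), the yellow wood brush (232,180) and the spanner (378,160). Pink (256,310) and orange (493,222) are decoys. An enlarged crop will confirm the brush, and I'll compute axes from blob moments.

```bash
python3 - <<'E'
from h import *
s=r.sense()
im=cv2.imread('pics/w13.png'); cv2.imwrite('pics/w13c.png',cv2.resize(im[95:250,130:410],None,fx=2.8,fy=2.8,interpolation=cv2.INTER_CUBIC))
def yaw(n,a,b,z):
    A,B=onz('wrist',a,z,s)*1000,onz('wrist',b,z,s)*1000; d=A-B; print(n,'mid',np.round((A+B)/2,1),'len',round(np.linalg.norm(d),1),'yaw',round(np.degrees(np.arctan2(d[1],d[0])),1))
yaw('brush',(225,126),(238,236),.022)
yaw('driver',(162,109),(166,221),.011)
yaw('spanner',(370,118),(385,214),.005)
E
```

```text
brush mid [437.7 313.1  22. ] len 127.5 yaw 1.5
driver mid [458.  391.5  11. ] len 129.9 yaw -6.5
spanner mid [445.1 142.2   5. ] len 116.4 yaw 10.7
```

View pics/w13c.png

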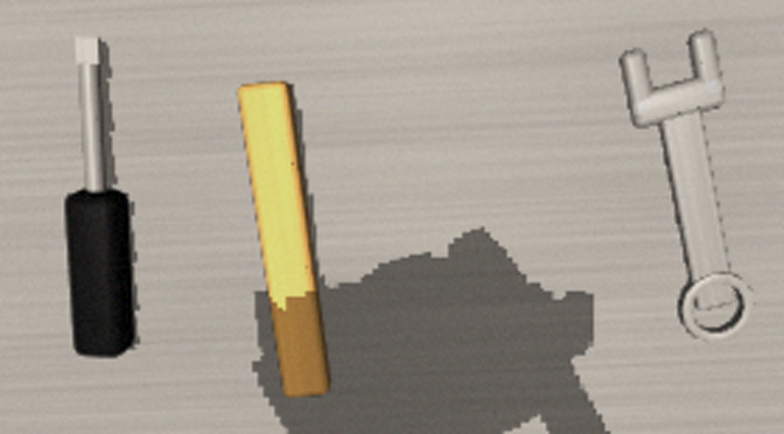

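```bash
python3 -m pendant '[[[2,-28,0,0,0,0.115,0.4],[2,-28,0,0,0,0.11,0.4],[2,-28,-40,0,0,0,0.4],[4,-28,-40,0,0,0,0.4],[0,0,-40,0,0,0,0.4],[0,0,-40,0,0,0,0.4],[0,0,-40,0,0,0,0.4],[0,0,0,0,0,0,0.4],[0,0,0,0,0,0,0.4]]]' 60;python3 - <<'E'
from h import *
s=st();snap('wrist','w14.png')
for n,z in [('spanner_mid',.0035)]:
  for d in optics.mark_of(n,'wrist')[:3]: print(n,d,np.round(onz('wrist',d['uv'],z,s)*1000,1))
E
```

```text
time: 25.45
tool_pos: [0.446, 0.1436, 0.0483]
eef_rot: [[0.178, -0.001, 0.984], [-0.984, -0.003, 0.178], [0.003, -1.0, -0.002]]
contact_force: [0.2, 0.6, 0.8]
opening: 0.0511
t 25.45 p [446.  143.6  48.3] F [0.2 0.6 0.8] op 51.1
[[0.178, -0.001, 0.984], [-0.984, -0.003, 0.178], [0.003, -1.0, -0.002]]
spanner_mid {'uv': [283.0, 236.9], 'score': 0.56} [447.3 143.6   3.5]
```

View pics/w14.png

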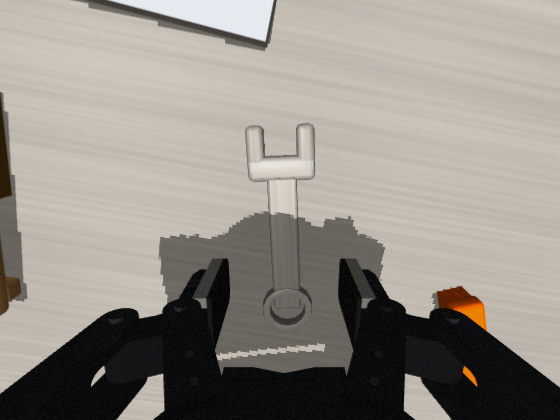

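The spanner is centred between the pads; descending to grip.

```bash
python3 -m pendant '[[[0,0,-20,0,0,-0.02,0.55],[0,0,-15,0,0,0,0.55],[0,0,-8,0,0,0,0.55],[0,0,-2.5,0,0,0,0.55],[0,0,0,0,0,0,0.55]]]'; python3 -m pendant '[[[0,0,0,0,0,0,1],[0,0,0,0,0,0,1],[0,0,0,0,0,0,1],[0,0,0,0,0,0,1]]]'  80
```

```text
time: 26.05
tool_pos: [0.4469, 0.1441, 0.0037]
eef_rot: [[0.159, 0.002, 0.987], [-0.987, -0.003, 0.159], [0.003, -1.0, 0.002]]
contact_force: [-0.7, -0.5, -0.4]
opening: 0.0383
time: 26.45
tool_pos: [0.4468, 0.144, 0.004]
eef_rot: [[0.159, 0.002, 0.987], [-0.987, -0.003, 0.159], [0.003, -1.0, 0.002]]
contact_force: [-1.1, 0.5, 9.6]
opening: 0.0132
```

```bash
python3 -m pendant '[[[0,0,0,0,0,0,1],[0,0,8,0,0,0,1],[0,0,20,0,0,0,1],[0,0,40,0,0,0,1],[0,0,40,0,0,0,1],[0,0,0,0,0,0,1]]]';python3 - <<'E'
from h import *
s=st();snap('wrist','w15.png')
E
```

```text
time: 27.05
tool_pos: [0.4493, 0.1447, 0.1156]
eef_rot: [[0.159, 0.009, 0.987], [-0.987, -0.0, 0.159], [0.002, -1.0, 0.009]]
contact_force: [0.7, 0.5, -2.0]
opening: 0.013
t 27.05 p [449.3 144.7 115.6] F [ 0.7  0.5 -2. ] op 13.0
[[0.159, 0.009, 0.987], [-0.987, -0.0, 0.159], [0.002, -1.0, 0.009]]
```

View pics/w15.png

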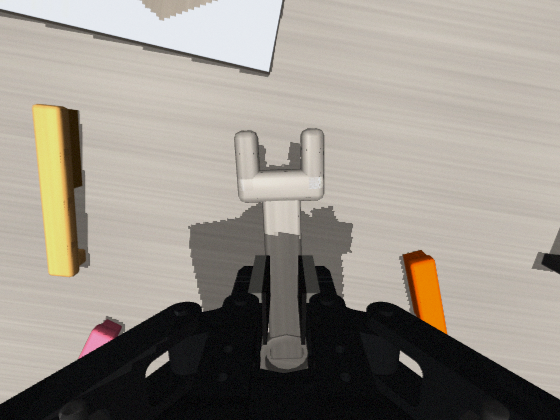

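Spanner held level. Carrying it to the drawer's left lane.

```bash
python3 -m pendant '[[[11,-36,10,0,0,-0.05,1],[11,-36,10,0,0,-0.05,1],[11,-36,5,0,0,0,1],[11,-36,0,0,0,0,1],[11,-36,0,0,0,0,1],[11,-36,0,0,0,0,1],[11,-36,0,0,0,0,1],[11,-34,0,0,0,0,1],[0,0,0,0,0,0,1],[0,0,0,0,0,0,1]]]';python3 - <<'E'
from h import *
s=st();snap('wrist','w16.png')
for d in optics.mark_of('drawer_floor','wrist')[:2]: print(d,onz('wrist',d['uv'],.0155,s)*1000)
E
```

```text
time: 28.1
tool_pos: [0.5331, -0.1424, 0.1344]
eef_rot: [[0.058, -0.002, 0.998], [-0.998, -0.002, 0.058], [0.002, -1.0, -0.003]]
contact_force: [-0.9, 0.5, -2.1]
opening: 0.0127
t 28.1 p [ 533.1 -142.4  134.4] F [-0.9  0.5 -2.1] op 12.7
[[0.058, -0.002, 0.998], [-0.998, -0.002, 0.058], [0.002, -1.0, -0.003]]
{'uv': [351.6, 183.4], 'score': 0.98} [ 555.85944308 -197.11149378   15.5       ]
```

View pics/w16.png

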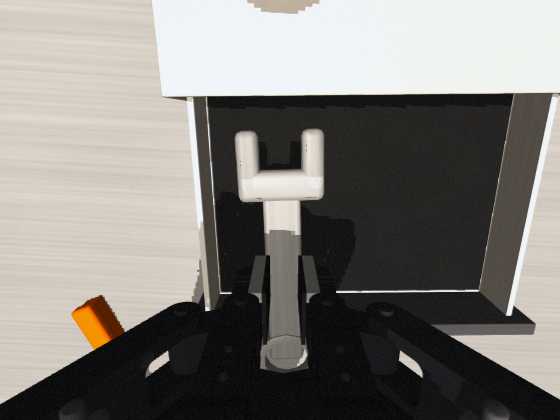

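```bash
python3 -m pendant '[[[8,-4,-20,0,0,0,1],[0,0,-35,0,0,0,1],[0,0,-30,0,0,0,1],[0,0,-18,0,0,0,1],[0,0,-8,0,0,0,1],[0,0,0,0,0,0,1]]]'
```

```text
time: 28.8
tool_pos: [0.5413, -0.145, 0.0239]
eef_rot: [[0.061, -0.002, 0.998], [-0.998, -0.002, 0.061], [0.002, -1.0, -0.002]]
contact_force: [0.6, -0.5, -0.7]
opening: 0.0126
```

```bash
python3 -m pendant '[[[0,0,-3,0,0,0,1],[0,0,0,0,0,0,0.6],[0,0,0,0,0,0,0.6],[0,0,0,0,0,0,0.6],[0,0,20,0,0,0,0.6],[0,0,40,0,0,0,0.6],[-10,30,40,0,0,0,0.6],[-10,40,30,0,0,0,0.6],[-10,40,20,0,0,0,0.6],[-10,40,20,0,0,0,0.5],[-10,40,0,0,0,0,0.4],[-10,40,0,0,0,0,0.4]]]';python3 - <<'E'
from h import *
s=st();snap('wrist','w17.png')
E
```

```text
time: 30.0
tool_pos: [0.4827, 0.0839, 0.192]
eef_rot: [[0.059, 0.003, 0.998], [-0.998, -0.002, 0.059], [0.003, -1.0, 0.003]]
contact_force: [0.9, 0.7, -0.1]
opening: 0.0511
t 30.0 p [482.7  83.9 192. ] F [ 0.9  0.7 -0.1] op 51.1
[[0.059, 0.003, 0.998], [-0.998, -0.002, 0.059], [0.003, -1.0, 0.003]]
```

View pics/w17.png

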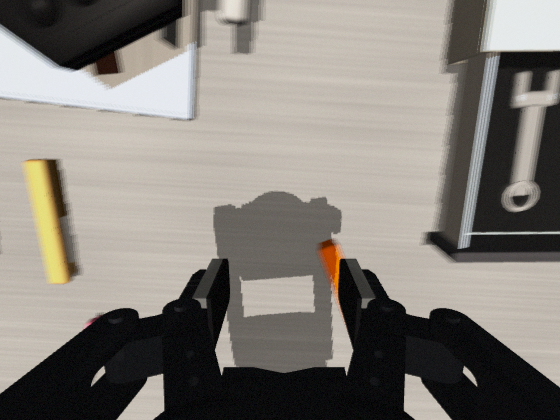

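Spanner lies in the drawer at (530,140). Next the brush.

```bash
python3 -m pendant '[[[-6,32,0,0,0,-0.02,0.4],[-6,32,0,0,0,-0.02,0.4],[-6,32,0,0,0,0,0.4],[-6,32,0,0,0,0,0.4],[-6,32,0,0,0,0,0.4],[-6,32,-30,0,0,0,0.4],[-7,36,-30,0,0,0,0.4],[0,0,-30,0,0,0,0.4],[0,0,-30,0,0,0,0.4],[0,0,0,0,0,0,0.4],[0,0,0,0,0,0,0.4]]]';python3 - <<'E'
from h import *
s=st();snap('wrist','w18.png')
for n,z in [('wire_brush_mid',.018)]:
  for d in optics.mark_of(n,'wrist')[:3]: print(n,d,np.round(onz('wrist',d['uv'],z,s)*1000,1))
E
```

```text
time: 31.15
tool_pos: [0.4396, 0.3103, 0.0708]
eef_rot: [[0.019, -0.0, 1.0], [-1.0, -0.003, 0.019], [0.003, -1.0, -0.001]]
contact_force: [0.6, 0.1, -0.1]
opening: 0.051
t 31.15 p [439.6 310.3  70.8] F [ 0.6  0.1 -0.1] op 51.0
[[0.019, -0.0, 1.0], [-1.0, -0.003, 0.019], [0.003, -1.0, -0.001]]
wire_brush_mid {'uv': [278.7, 236.6], 'score': 0.79} [438.2 312.7  18. ]
```

View pics/w18.png

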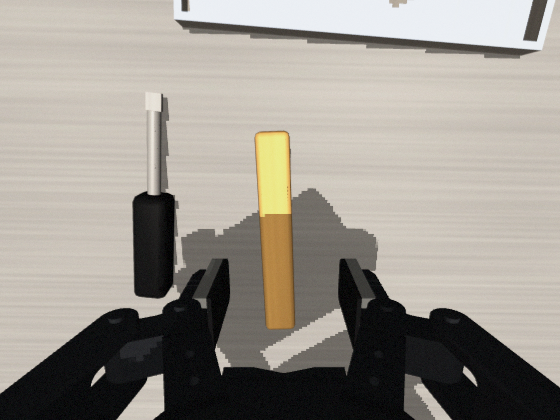

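```bash
python3 -m pendant '[[[-1,2,-25,0,0,0.025,0.5],[0,0,-20,0,0,0,0.5],[0,0,-12,0,0,0,0.5],[0,0,-6,0,0,0,0.5],[0,0,0,0,0,0,0.5],[0,0,0,0,0,0,1],[0,0,0,0,0,0,1],[0,0,0,0,0,0,1],[0,0,0,0,0,0,1],[0,0,0,0,0,0,1]]]'  80; python3 -m pendant '[[[0,0,8,0,0,0,1],[0,0,20,0,0,0,1],[0,0,40,0,0,0,1],[0,0,40,0,0,0,1],[0,0,0,0,0,0,1]]]';python3 - <<'E'
from h import *
s=st();snap('wrist','w19.png')
E
```

```text
time: 32.25
tool_pos: [0.4393, 0.3129, 0.0086]
eef_rot: [[0.045, 0.002, 0.999], [-0.999, -0.002, 0.045], [0.002, -1.0, 0.002]]
contact_force: [-0.8, -0.3, 5.9]
opening: 0.0185
time: 32.75
tool_pos: [0.4416, 0.3145, 0.121]
eef_rot: [[0.044, 0.008, 0.999], [-0.999, 0.002, 0.044], [-0.002, -1.0, 0.008]]
contact_force: [0.4, -0.1, -0.4]
opening: 0.0183
t 32.75 p [441.6 314.5 121. ] F [ 0.4 -0.1 -0.4] op 18.3
[[0.044, 0.008, 0.999], [-0.999, 0.002, 0.044], [-0.002, -1.0, 0.008]]
```

View pics/w19.png

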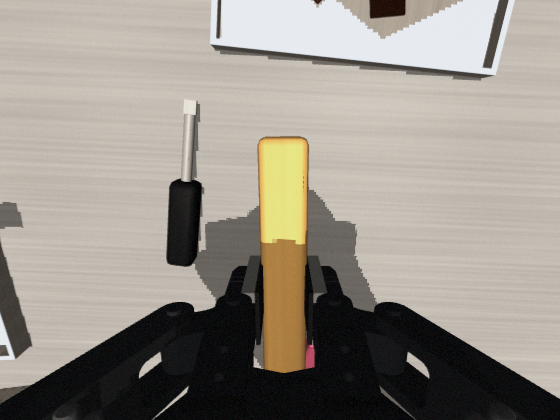

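```bash
python3 -m pendant '[[[0,-20,20,0,0,0,1],[0,-38,15,0,0,0,1],[5,-38,0,0,0,0,1],[8,-38,0,0,0,0,1],[8,-38,0,0,0,0,1],[8,-38,0,0,0,0,1],[8,-38,0,0,0,0,1],[8,-38,0,0,0,0,1],[8,-38,0,0,0,0,1],[8,-38,0,0,0,0,1],[8,-38,0,0,0,0,1],[8,-38,0,0,0,0.015,1]]]'; python3 -m pendant '[[[8,-38,0,0,0,0,1],[8,-38,0,0,0,0,1],[9,-18,0,0,0,0,1],[5,0,0,0,0,0,1],[0,0,0,0,0,0,1],[0,0,0,0,0,0,1]]]';python3 - <<'E'
from h import *
s=st();snap('wrist','w20.png')
for d in optics.mark_of('drawer_floor','wrist')[:2]: print(d,onz('wrist',d['uv'],.0155,s)*1000)
E
```

```text
time: 34.0
tool_pos: [0.5149, -0.127, 0.1495]
eef_rot: [[0.059, -0.002, 0.998], [-0.998, -0.002, 0.059], [0.002, -1.0, -0.002]]
contact_force: [1.3, 0.8, -0.4]
opening: 0.018
time: 34.6
tool_pos: [0.5448, -0.2182, 0.1497]
eef_rot: [[0.06, -0.002, 0.998], [-0.998, -0.002, 0.06], [0.002, -1.0, -0.002]]
contact_force: [-0.4, -0.2, -1.1]
opening: 0.0179
t 34.6 p [ 544.8 -218.2  149.7] F [-0.4 -0.2 -1.1] op 17.9
[[0.06, -0.002, 0.998], [-0.998, -0.002, 0.06], [0.002, -1.0, -0.002]]
{'uv': [262.6, 188.7], 'score': 0.84} [ 555.74566762 -200.29176031   15.5       ]
{'uv': [283.7, 289.9], 'score': 0.74} [ 459.34588759 -224.36267509   15.5       ]
```

View pics/w20.png

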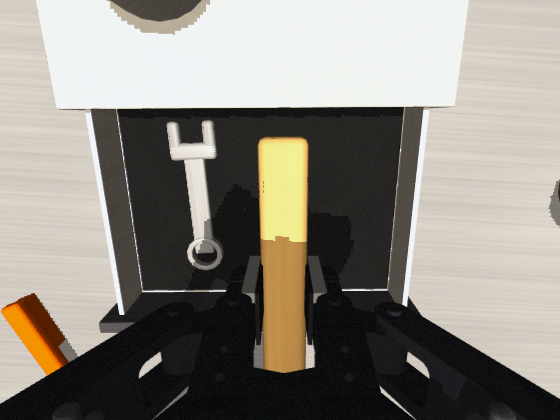

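```bash
python3 -m pendant '[[[-2,12,-20,0,0,0,1],[0,0,-35,0,0,0,1],[0,0,-35,0,0,0,1],[0,0,-25,0,0,0,1],[0,0,-8,0,0,0,1],[0,0,0,0,0,0,1]]]'
```

```text
time: 35.3
tool_pos: [0.5429, -0.2066, 0.0267]
eef_rot: [[0.06, -0.002, 0.998], [-0.998, -0.002, 0.06], [0.002, -1.0, -0.002]]
contact_force: [0.1, 0.2, 0.2]
opening: 0.018
```

```bash
python3 -m pendant '[[[0,0,-3,0,0,0,1],[0,0,0,0,0,0,0.68],[0,0,0,0,0,0,0.68],[0,0,0,0,0,0,0.68],[0,0,20,0,0,0,0.68],[0,0,40,0,0,0,0.68],[-10,30,40,0,0,0,0.6],[-10,40,25,0,0,0,0.6],[-10,40,0,0,0,0,0.6],[-10,40,0,0,0,0,0.5],[0,0,0,0,0,0,0.4],[0,0,0,0,0,0,0.4]]]';python3 - <<'E'
from h import *
s=st();snap('wrist','w21.png')
E
```

```text
time: 36.5
tool_pos: [0.5041, -0.0575, 0.1493]
eef_rot: [[0.061, 0.002, 0.998], [-0.998, -0.003, 0.061], [0.003, -1.0, 0.001]]
contact_force: [0.0, -1.1, 0.1]
opening: 0.0513
t 36.5 p [504.1 -57.5 149.3] F [ 0.  -1.1  0.1] op 51.3
[[0.061, 0.002, 0.998], [-0.998, -0.003, 0.061], [0.003, -1.0, 0.001]]
```

View pics/w21.png

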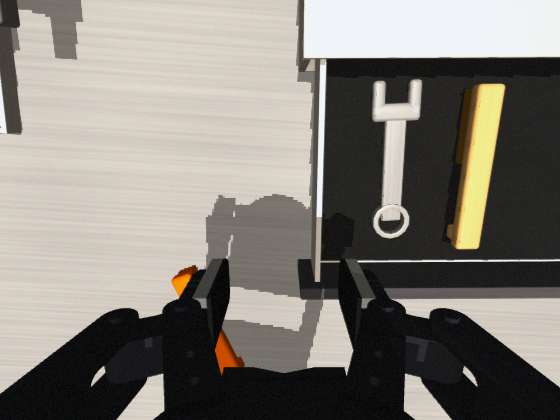

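Both lie in the drawer. Now the driver.

```bash
python3 -m pendant '[[[-5,38,15,0,0,-0.06,0.4],[-5,38,15,0,0,-0.06,0.4],[-5,38,0,0,0,-0.055,0.4],[-5,38,0,0,0,0,0.4],[-5,38,0,0,0,0,0.4],[-5,38,0,0,0,0,0.4],[-5,38,0,0,0,0,0.4],[-5,38,0,0,0,0,0.4],[-5,38,0,0,0,0,0.4],[-6,38,0,0,0,0,0.4],[-6,38,0,0,0,0,0.4],[-6,33,0,0,0,0,0.4]]]'; python3 -m pendant '[[[0,0,-30,0,0,0,0.4],[0,0,-30,0,0,0,0.4],[0,0,-30,0,0,0,0.4],[0,0,-20,0,0,0,0.4],[0,0,0,0,0,0,0.4],[0,0,0,0,0,0,0.4]]]';python3 - <<'E'
from h import *
s=st();snap('wrist','w22.png')
for n,z in [('driver_mid',.011)]:
  for d in optics.mark_of(n,'wrist')[:3]: print(n,d,np.round(onz('wrist',d['uv'],z,s)*1000,1))
E
```

```text
time: 37.75
tool_pos: [0.442, 0.3941, 0.1786]
eef_rot: [[-0.117, 0.0, 0.993], [-0.993, -0.003, -0.117], [0.003, -1.0, 0.001]]
contact_force: [0.5, -0.1, 0.4]
opening: 0.0508
time: 38.35
tool_pos: [0.4419, 0.3924, 0.0687]
eef_rot: [[-0.117, -0.0, 0.993], [-0.993, -0.003, -0.117], [0.003, -1.0, -0.0]]
contact_force: [0.9, -0.9, 0.6]
opening: 0.0512
t 38.35 p [441.9 392.4  68.7] F [ 0.9 -0.9  0.6] op 51.2
[[-0.117, -0.0, 0.993], [-0.993, -0.003, -0.117], [0.003, -1.0, -0.0]]
driver_mid {'uv': [279.3, 236.8], 'score': 0.97} [438.9 394.9  11. ]
```

View pics/w22.png

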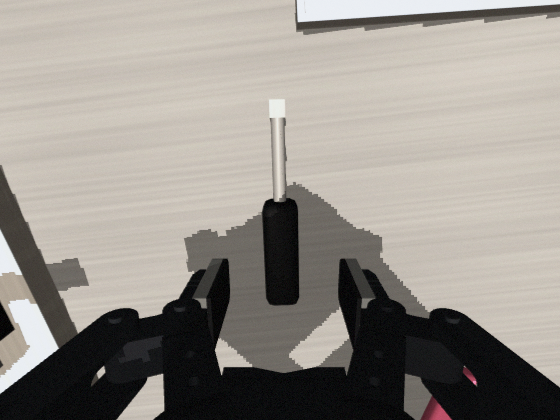

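```bash
python3 -m pendant '[[[-2,2,-25,0,0,0.02,0.5],[0,0,-20,0,0,0,0.5],[0,0,-12,0,0,0,0.5],[0,0,-6,0,0,0,0.5],[0,0,0,0,0,0,0.5],[0,0,0,0,0,0,1],[0,0,0,0,0,0,1],[0,0,0,0,0,0,1],[0,0,0,0,0,0,1],[0,0,0,0,0,0,1]]]'  80; python3 -m pendant '[[[0,0,8,0,0,0,1],[0,0,20,0,0,0,1],[0,0,40,0,0,0,1],[0,0,40,0,0,0,1],[0,0,40,0,0,0,1],[0,0,0,0,0,0,1]]]';python3 - <<'E'
from h import *
s=st();snap('wrist','w23.png')
E
```

```text
time: 39.45
tool_pos: [0.4395, 0.3955, 0.0069]
eef_rot: [[-0.095, 0.001, 0.995], [-0.995, -0.002, -0.095], [0.002, -1.0, 0.002]]
contact_force: [-0.8, -0.5, 6.4]
opening: 0.0199
time: 40.05
tool_pos: [0.4416, 0.3973, 0.16]
eef_rot: [[-0.095, 0.008, 0.995], [-0.995, 0.004, -0.095], [-0.005, -1.0, 0.007]]
contact_force: [-0.0, 0.3, -0.0]
opening: 0.0199
t 40.05 p [441.6 397.3 160. ] F [-0.   0.3 -0. ] op 19.9
[[-0.095, 0.008, 0.995], [-0.995, 0.004, -0.095], [-0.005, -1.0, 0.007]]
```

View pics/w23.png

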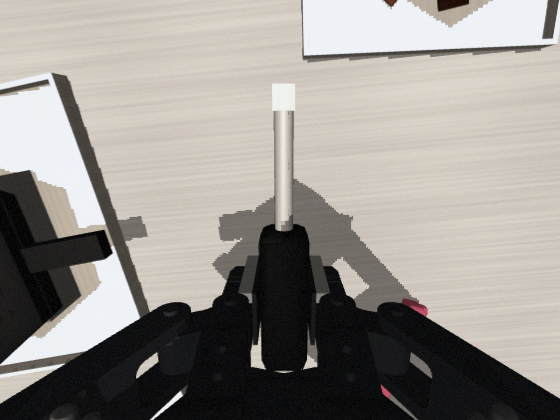

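```bash
python3 -m pendant '[[[0,-20,0,0,0,0,1],[0,-39,0,0,0,0,1],[5,-39,0,0,0,0.05,1],[5,-39,0,0,0,0.05,1],[5,-39,0,0,0,0.055,1],[5,-39,0,0,0,0,1],[5,-39,0,0,0,0,1],[5,-39,0,0,0,0,1],[5,-39,0,0,0,0,1],[5,-39,0,0,0,0,1],[5,-39,0,0,0,0,1],[5,-39,0,0,0,0,1]]]'; python3 -m pendant '[[[5,-39,0,0,0,0,1],[5,-39,0,0,0,0,1],[5,-39,0,0,0,0,1],[5,-39,0,0,0,0,1],[5,-39,0,0,0,0,1],[5,-24,0,0,0,0,1],[0,0,0,0,0,0,1],[0,0,0,0,0,0,1]]]';python3 - <<'E'
from h import *
s=st();snap('wrist','w24.png')
E
```

```text
time: 41.3
tool_pos: [0.4865, -0.0562, 0.1521]
eef_rot: [[0.059, -0.003, 0.998], [-0.998, -0.003, 0.059], [0.002, -1.0, -0.004]]
contact_force: [0.4, 0.5, -1.4]
opening: 0.0202
time: 42.1
tool_pos: [0.5167, -0.273, 0.1519]
eef_rot: [[0.058, -0.003, 0.998], [-0.998, -0.001, 0.058], [0.001, -1.0, -0.003]]
contact_force: [0.2, 0.8, -1.2]
opening: 0.0202
t 42.1 p [ 516.7 -273.   151.9] F [ 0.2  0.8 -1.2] op 20.2
[[0.058, -0.003, 0.998], [-0.998, -0.001, 0.058], [0.001, -1.0, -0.003]]
```

View pics/w24.png

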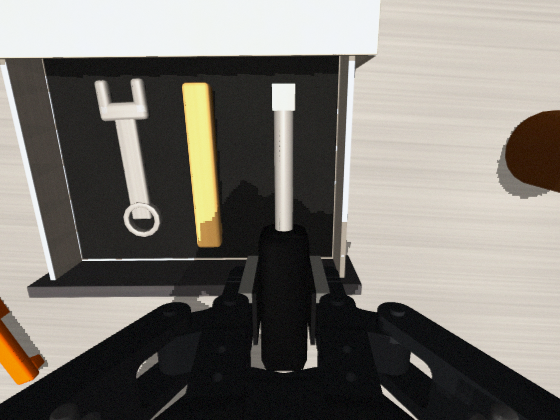

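```bash
python3 -m pendant '[[[5,2,-20,0,0,0,1],[0,0,-35,0,0,0,1],[0,0,-35,0,0,0,1],[0,0,-27,0,0,0,1],[0,0,-9,0,0,0,1],[0,0,0,0,0,0,1]]]'
```

```text
time: 42.75
tool_pos: [0.5225, -0.2697, 0.0264]
eef_rot: [[0.06, -0.003, 0.998], [-0.998, -0.001, 0.06], [0.001, -1.0, -0.003]]
contact_force: [0.0, -0.2, -0.3]
opening: 0.0201
```

```bash
python3 -m pendant '[[[0,0,-3,0,0,0,1],[0,0,0,0,0,0,0.66],[0,0,0,0,0,0,0.66],[0,0,0,0,0,0,0.66],[0,0,20,0,0,0,0.66],[0,0,40,0,0,0,0.66],[-20,10,40,0,0,0,0.66],[-30,20,30,0,0,0,1],[-30,20,30,0,0,0,1],[-20,10,0,0,0,0,1],[0,0,0,0,0,0,1],[0,0,0,0,0,0,1]]]';python3 - <<'E'
from h import *
s=st();snap('wrist','w25.png')
for n,z in [('drawer_front',.035),('drawer_floor',.0155)]:
  for d in optics.mark_of(n,'wrist')[:1]: print(n,d,np.round(onz('wrist',d['uv'],z,s)*1000,1))
snap('top','t25.png')
E
```

```text
time: 43.95
tool_pos: [0.4244, -0.2115, 0.1854]
eef_rot: [[0.059, 0.002, 0.998], [-0.998, -0.004, 0.059], [0.004, -1.0, 0.002]]
contact_force: [0.9, -0.1, 0.7]
opening: -0.0001
t 43.95 p [ 424.4 -211.5  185.4] F [ 0.9 -0.1  0.7] op -0.1
[[0.059, 0.002, 0.998], [-0.998, -0.004, 0.059], [0.004, -1.0, 0.002]]
drawer_front {'uv': [277.0, 168.9], 'score': 0.84} [ 451.2 -205.2   35. ]
drawer_floor {'uv': [275.2, 43.3], 'score': 0.6} [ 556.7 -197.6   15.5]
```

View pics/w25.png

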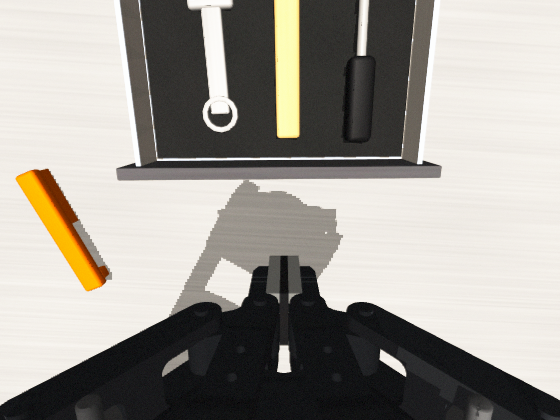

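View pics/t25.png

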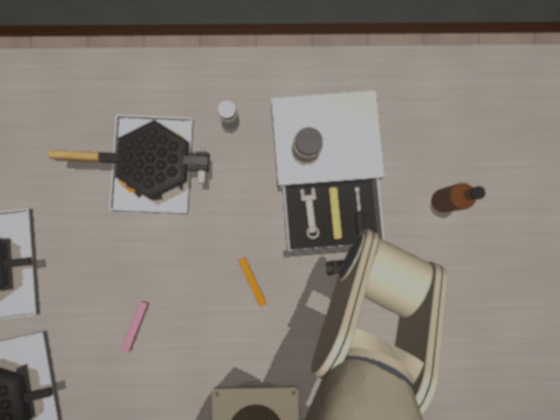

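All three tools lie in the drawer and the counter is clear of tools apart from the pink and orange decoys. Pressing it shut.

```bash
python3 -m pendant '[[[-10,0,-40,0,0,0,1],[0,0,-40,0,0,0,1],[0,0,-40,0,0,0,1],[0,0,-31,0,0,0,1],[0,0,0,0,0,0,1],[5,0.3,0,0,0,0,1],[8,0.5,0,0,0,0,1],[10,0.6,0,0,0,0,1],[10,0.6,0,0,0,0,1],[10,0.6,0,0,0,0,1],[10,0.6,0,0,0,0,1],[10,0.6,0,0,0,0,1]]]'; python3 -m pendant '[[[12,0.7,0,0,0,0,1],[12,0.7,0,0,0,0,1],[12,0.7,0,0,0,0,1],[12,0.7,0,0,0,0,1],[12,0.7,0,0,0,0,1],[10,0.6,0,0,0,0,1],[10,0.6,0,0,0,0,1],[10,0.6,0,0,0,0,1],[8,0.5,0,0,0,0,1],[0,0,0,0,0,0,1]]]'
```

```text
time: 45.35
tool_pos: [0.4778, -0.2072, 0.0339]
eef_rot: [[0.06, 0.001, 0.998], [-0.998, -0.003, 0.06], [0.003, -1.0, 0.0]]
contact_force: [-0.5, -0.7, 0.2]
opening: -0.0003
time: 46.35
tool_pos: [0.5756, -0.2014, 0.0336]
eef_rot: [[0.06, 0.0, 0.998], [-0.998, -0.003, 0.06], [0.003, -1.0, 0.0]]
contact_force: [-2.6, 0.5, 2.0]
opening: -0.0001
```

```bash
python3 -m pendant '[[[6,0.4,0,0,0,0,1],[5,0.3,0,0,0,0,1],[4,0.2,0,0,0,0,1],[3,0.2,0,0,0,0,1],[3,0.2,0,0,0,0,1],[0,0,0,0,0,0,1]]]'; python3 -m pendant '[[[2,0.1,0,0,0,0,1],[2,0.1,0,0,0,0,1],[0,0,0,0,0,0,1]]]'
```

```text
time: 46.95
tool_pos: [0.595, -0.2, 0.0334]
eef_rot: [[0.059, -0.002, 0.998], [-0.998, -0.002, 0.059], [0.002, -1.0, -0.002]]
contact_force: [-4.8, 2.1, 1.9]
opening: 0.0001
time: 47.25
tool_pos: [0.5983, -0.1997, 0.0333]
eef_rot: [[0.059, -0.003, 0.998], [-0.998, -0.002, 0.059], [0.002, -1.0, -0.003]]
contact_force: [-7.1, 1.2, 3.4]
opening: 0.0002
```

```bash
python3 -m pendant '[[[2,0.1,0,0,0,0,1],[1,0,0,0,0,0,1],[0,0,0,0,0,0,1]]]'; python3 -m pendant '[[[-8,-0.5,0,0,0,0,1],[-20,-1,0,0,0,0,1],[-40,-3,0,0,0,0,1],[-40,-3,0,0,0,0,1],[-10,0,40,0,0,0,1],[0,0,45,0,0,0,1],[0,0,45,0,0,0,1],[0,0,45,0,0,0,1],[0,0,0,0,0,0,1],[0,0,0,0,0,0,1]]]';python3 - <<'E'
from h import *
s=st();snap('wrist','w26.png')
for n,z in [('drawer_front',.035)]:
  for d in optics.mark_of(n,'wrist')[:1]: print(n,d,np.round(onz('wrist',d['uv'],z,s)*1000,1))
snap('top','t26.png')
E
```

```text
time: 47.55
tool_pos: [0.5982, -0.1996, 0.0333]
eef_rot: [[0.06, -0.009, 0.998], [-0.998, -0.001, 0.06], [0.001, -1.0, -0.009]]
contact_force: [-17.9, -1.1, 11.7]
opening: -0.0002
time: 48.55
tool_pos: [0.486, -0.208, 0.2101]
eef_rot: [[0.059, 0.005, 0.998], [-0.998, -0.005, 0.059], [0.005, -1.0, 0.004]]
contact_force: [-0.2, -0.0, -0.9]
opening: -0.0002
t 48.55 p [ 486.  -208.   210.1] F [-0.2 -0.  -0.9] op -0.2
[[0.059, 0.005, 0.998], [-0.998, -0.005, 0.059], [0.005, -1.0, 0.004]]
drawer_front {'uv': [276.2, 66.1], 'score': 0.84} [ 601.4 -196.    35. ]
```

View pics/w26.png

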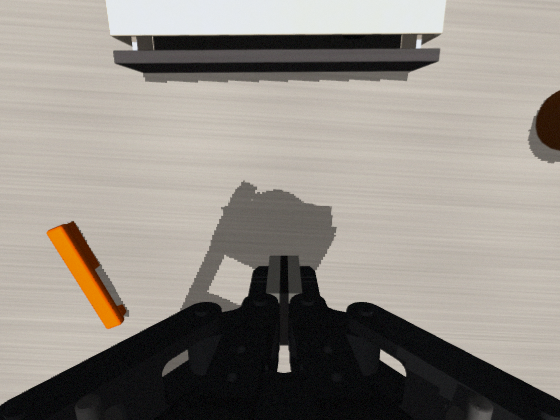

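View pics/t26.png

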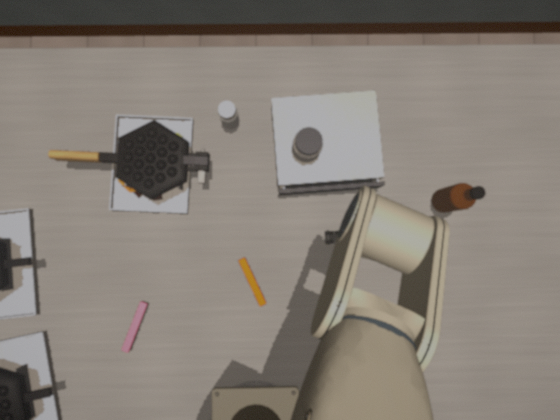

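The drawer front is back at x=601.4, the same as at the start, so it has latched. Last I'll check the pin.

```bash
python3 -m pendant '[[[4,37,0,0,0,0,1],[7,37,0,0,0,-0.05,1],[7,37,0,0,0,-0.06,1],[7,37,0,0,0,0,1],[7,37,0,0,0,0,1],[7,37,-10,0,0,0,1],[7,37,-20,0,0,0,1],[7,37,-20,0,0,0,1],[7,35,0,0,0,0,1],[0,0,0,0,0,0,1],[0,0,0,0,0,0,1]]]';python3 - <<'E'
from h import *
s=st();s,im=snap('wrist','w27.png')
for n,z in [('pin_head',.07),('pin_seat',.07),('hinge_mouth',.07)]:
  for d in optics.mark_of(n,'wrist')[:1]: print(n,d,np.round(onz('wrist',d['uv'],z,s)*1000,1))
cv2.imwrite('pics/w27c.png',cv2.resize(im[0:190,200:380,::-1],None,fx=3.1,fy=3.1,interpolation=cv2.INTER_CUBIC))
snap('scene','s27.png')
E
```

```text
time: 49.8
tool_pos: [0.544, 0.124, 0.157]
eef_rot: [[-0.049, -0.003, 0.999], [-0.999, -0.004, -0.049], [0.004, -1.0, -0.003]]
contact_force: [0.0, -0.5, 0.7]
opening: 0.0002
t 49.8 p [544. 124. 157.] F [ 0.  -0.5  0.7] op 0.2
[[-0.049, -0.003, 0.999], [-0.999, -0.004, -0.049], [0.004, -1.0, -0.003]]
pin_head {'uv': [274.2, 88.6], 'score': 0.62} [633.4 125.   70. ]
pin_seat {'uv': [273.9, 64.0], 'score': 0.71} [648.2 124.4  70. ]
hinge_mouth {'uv': [275.5, 61.5], 'score': 0.63} [649.7 123.3  70. ]
```

View pics/w27c.png

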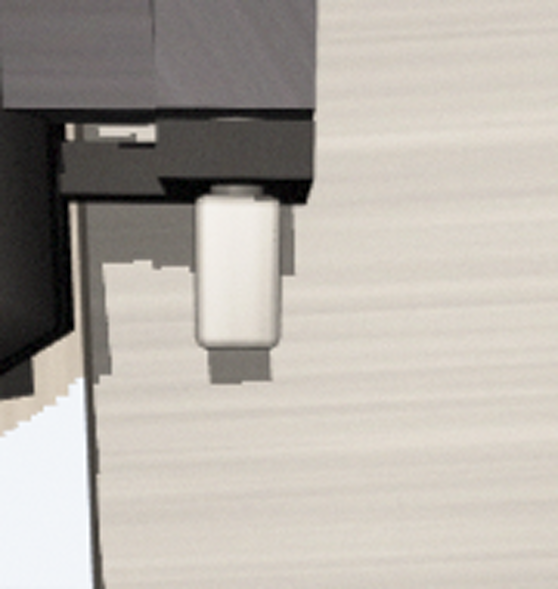

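View pics/s27.png

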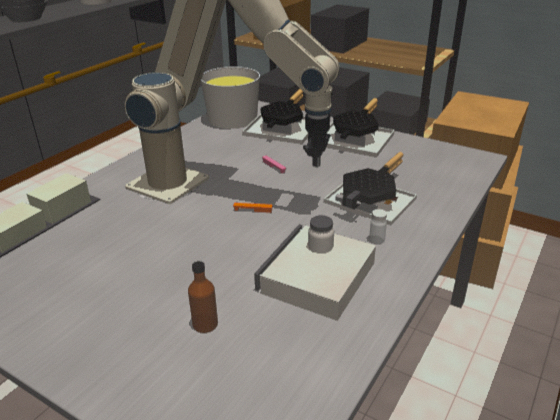

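A sliver of light shows at the shoulder, so I'll check the gap from directly above, including how far the tip protrudes (it must be 14 mm).

```bash
python3 -m pendant '[[[15,0,0,0,0,0,1],[20,0,0,0,0,0,1],[20,0,0,0,0,0,1],[15,0,0,0,0,0,1],[0,0,0,0,0,0,1],[0,0,0,0,0,0,1]]]';python3 - <<'E'
from h import *
s=st();s,im=snap('wrist','w28.png')
cv2.imwrite('pics/w28c.png',np.clip(cv2.resize(im[40:260,200:380,::-1],None,fx=2.7,fy=2.7,interpolation=cv2.INTER_CUBIC).astype(float)*1.5,0,255).astype(np.uint8))
for n,z in [('pin_head',.07),('pin_seat',.07),('hinge_mouth',.07)]:
  for d in optics.mark_of(n,'wrist')[:1]: print(n,d,np.round(onz('wrist',d['uv'],z,s)*1000,1))
for x in (.6484-.03,.6484,.6484+.044,.6484+.058): print(x,proj('wrist',(x,.1237-.047*(x-.6484),.0685),s),proj('wrist',(x,.1237-.047*(x-.6484),.0775),s),proj('wrist',(x,.1237-.047*(x-.6484),.087),s))
E
```

```text
time: 50.65
tool_pos: [0.6142, 0.1228, 0.1585]
eef_rot: [[-0.052, -0.001, 0.999], [-0.999, -0.003, -0.052], [0.003, -1.0, -0.001]]
contact_force: [0.0, -0.2, -0.4]
opening: 0.0004
t 50.65 p [614.2 122.8 158.5] F [ 0.  -0.2 -0.4] op 0.4
[[-0.052, -0.001, 0.999], [-0.999, -0.003, -0.052], [0.003, -1.0, -0.001]]
pin_head {'uv': [279.6, 191.1], 'score': 0.58} [634.6 123.9  70. ]
pin_seat {'uv': [278.4, 173.2], 'score': 0.87} [647.6 124.   70. ]
hinge_mouth {'uv': [278.9, 169.4], 'score': 0.59} [650.3 123.5  70. ]
0.6184 [279.14318231 212.08978093] [279.03511868 215.60676379] [278.91207053 219.61142539]
0.6484 [278.80050897 171.6902516 ] [278.67529773 173.79616438] [278.53231698 176.20094046]
0.6924 [278.2505633  106.85431814] [278.0958222  106.46206725] [277.91830711 106.01208689]
0.7064 [278.0624227   84.67345253] [277.89700817  83.36020635] [277.70694936  81.85130619]
```

View pics/w28c.png

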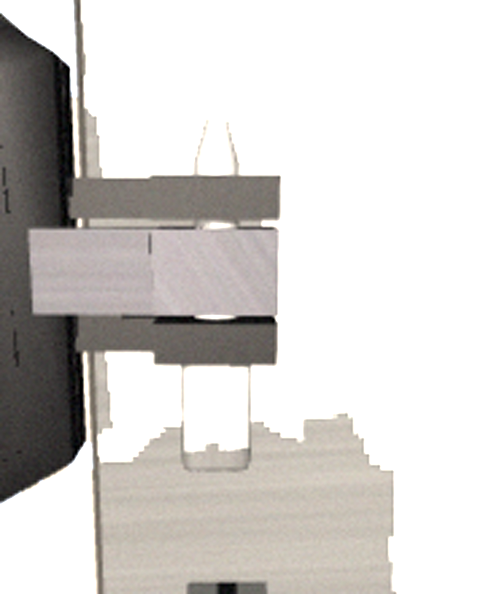

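```bash
python3 - <<'E'
from h import *
s=dict(r.sense())
g=cv2.imread('pics/w28.png',0).astype(int)
for v in range(80,110,1): print(v,g[v,268:290:2])
s27={'tool_pos':[.544,.124,.157],'eef_rot':[[-0.049,-0.003,0.999],[-0.999,-0.004,-0.049],[0.004,-1.0,-0.003]]}
for x in (.6474,.6484,.6494):
  print(x,[ (z,np.round(proj('wrist',(x,.1237,z/1000),s27),1).tolist()) for z in (87,79.5,77.5,74)])
g=cv2.imread('pics/w27.png',0).astype(int)
for v in range(52,70): print(v,g[v,258:298:3])
E
```

```text
80 [224 226 224 224 225 223 223 223 223 223 224]
81 [224 224 223 224 223 222 223 225 222 224 223]
82 [224 221 223 222 222 223 224 223 222 223 222]
83 [223 223 222 220 216 219 219 219 219 217 219]
84 [220 218 218 220 170 209 228 211 210 215 217]
85 [217 214 215 215 159 209 230 209 154 217 217]
86 [219 218 216 216 168 209 230 209 156 215 217]
87 [217 219 219 219 162 213 231 207 146 221 220]
88 [219 221 220 218 171 216 231 212 163 221 225]
89 [222 224 222 189 177 222 233 213 160 221 228]
90 [227 226 226 194 191 224 233 213 162 214 225]
91 [223 223 224 147 195 228 234 217 170 212 222]
92 [222 221 220 151 201 229 233 218 174 195 223]
93 [222 222 220 156 203 228 234 221 176 143 224]
94 [223 221 225 165 207 230 235 222 181 136 226]
95 [224 223 226 178 211 230 235 222 188 121 225]
96 [223 223 196 180 216 230 236 220 193 140 215]
97 [220 218 186 186 215 228 234 219 194 149 213]
98 [220 219 145 192 218 228 232 221 197 146 210]
99 [221 223 142 193 220 229 235 221 197 153 204]
100 [221 223 147 193 220 233 238 225 203 153 150]
101 [224 224 146 197 217 239 243 223 200 158 151]
102 [220 219 145 197
[... 898 characters left out ...]
[ 6 13  4  5 13  5  7 12  6  5 12  6  7  2]
59 [ 9  8  3  0 45 48 53 43 24 11  6  7  4  7]
60 [  0   3   0  16 109 120 133 110  87  18   8   8   6   8]
61 [ 10   5  12  19 105 121 130 111  91  15  12   5   4   2]
62 [  4   4  12  55 101 112 130 111  86  28  10   7   4  13]
63 [  9   6  65 166 162 158 149 142  86  76  32   6   4  11]
64 [  9   7 169 206 201 198 199 198 129 120 107  12  14   1]
65 [ 38  35 171 227 224 219 217 216 211 203 171  28  33  43]
66 [115 116 193 237 236 233 232 231 229 221 189  91 124 161]
67 [115 115 196 240 239 238 237 237 235 230 201 109 163 206]
68 [114 113 196 239 239 237 236 237 235 229 200 105 163 206]
69 [117 113 198 240 239 238 236 236 233 227 200 107 141 208]
```

```bash
python3 -m pendant '[[[-12,0,-10,0,0,0,1],[-14,0,-10,0,0,0,1],[0,0,-10,0,0,0,1],[0,0,0,0,0,0,1],[0,0,0,0,0,0,1]]]';python3 - <<'E'
from h import *
s=st();s,im=snap('wrist','w29.png')
cv2.imwrite('pics/w29c.png',np.clip(cv2.resize(im[80:220,240:330,::-1],None,fx=4.2,fy=4.2,interpolation=cv2.INTER_CUBIC).astype(float)*1.0,0,255).astype(np.uint8))
a=cv2.imread('pics/w8.png'); cv2.imwrite('pics/w8s.png',cv2.resize(a[210:320,240:330],None,fx=5,fy=5,interpolation=cv2.INTER_CUBIC))
print(cam('wrist',s)[2])
g=im[:,:,1].astype(int)
for v in range(128,160): print(v,g[v,258:304:3])
for x in (.6484,.6494): print([np.round(proj('wrist',(x,.1237,z),s),1).tolist() for z in (.087,.0775,.074)])
E
```

```text
time: 51.35
tool_pos: [0.5895, 0.1237, 0.1288]
eef_rot: [[-0.051, 0.0, 0.999], [-0.999, -0.003, -0.051], [0.003, -1.0, 0.001]]
contact_force: [-0.5, 0.2, 1.2]
opening: -0.0001
t 51.35 p [589.5 123.7 128.8] F [-0.5  0.2  1.2] op -0.1
[[-0.051, 0.0, 0.999], [-0.999, -0.003, -0.051], [0.003, -1.0, 0.001]]
[0.66103896 0.12026992 0.27236308]
128 [85 84 86 84 84 85 85 87 86 83 80 87 85 85 79 80]
129 [87 85 85 85 86 87 89 80 84 80 82 82 84 82 82 81]
130 [84 87 84 84 86 85 76 85 83 86 84 83 83 85 83 76]
131 [86 82 86 87 83 82 83 85 84 85 79 83 82 82 83 74]
132 [82 85 85 88 80 83 84 81 85 80 83 81 78 81 77 79]
133 [85 84 81 84 83 83 81 84 85 80 81 83 80 80 82 78]
134 [86 84 82 84 80 80 86 80 84 81 80 83 78 77 78 81]
135 [81 85 82 86 81 85 80 83 82 80 81 80 84 82 82 78]
136 [85 87 82 86 86 82 82 83 81 82 81 80 83 80 80 77]
137 [85 83 84 85 81 87 80 80 84 78 79 80 79 76 82 81]
138 [84 85 80 81 84 84 84 84 81 82 81 77 84 81 82 81]
139 [102 104  97  78  86  93 106 104  94  77  79  74 100 100 145 119]
140 [142 138  90  88 116 114 148 155 113  81  79  69 144 144 238 236]
141 [141 139  94 167 182 18
[... 700 characters left out ...]
4 244 242 243 241 236 221 198 239 239 241]
152 [238 238 165 239 246 245 243 242 242 240 235 221 199 240 240 239]
153 [239 239 164 241 245 244 242 243 241 240 237 220 197 238 239 238]
154 [237 237 159 239 245 244 243 242 242 240 235 222 193 238 235 238]
155 [238 236 160 239 245 244 242 242 241 241 235 219 192 236 234 235]
156 [237 237 161 240 244 244 242 241 241 240 235 215 188 234 234 233]
157 [234 234 156 238 245 244 241 241 241 240 235 215 186 232 232 233]
158 [232 231 154 239 243 244 242 242 239 239 234 214 186 232 233 232]
159 [231 231 154 237 245 243 241 241 241 238 234 212 191 235 234 237]
[[277.1, 141.1], [277.4, 140.0], [277.5, 139.6]]
[[277.0, 139.3], [277.3, 138.2], [277.4, 137.9]]
```

View pics/w29c.png

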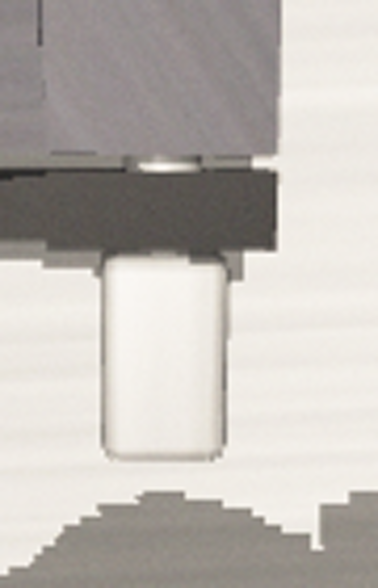

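View pics/w8s.png

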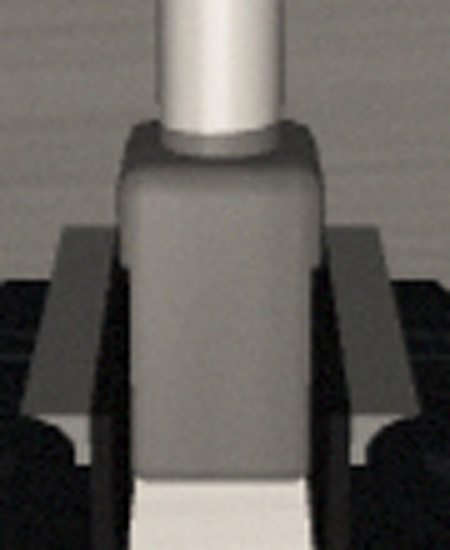

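The checks agree that the pin is home. The tip protrudes 14 mm to within about 0.5 mm, the shank is visible only inside the hole's chamfer, and both pushes met a hard stop. I'll back the arm away and take a last look at the drawer before handing in.

```bash
python3 -m pendant '[[[0,0,30,0,0,0,1],[-20,-10,30,0,0,0,1],[-30,-20,20,0,0,0,1],[-30,-20,0,0,0,0,1],[-30,-20,0,0,0,0,1],[0,0,0,0,0,0,1],[0,0,0,0,0,0,1]]]';python3 - <<'E'
from h import *
s=st();s,im=snap('top','t30.png')
for d in optics.mark_of('drawer_front','top')[:1]: print(d)
print(workorder.job_done())
E
```

```text
time: 52.1
tool_pos: [0.4797, 0.0534, 0.2097]
eef_rot: [[-0.052, 0.002, 0.999], [-0.999, -0.003, -0.052], [0.003, -1.0, 0.003]]
contact_force: [0.2, 0.1, -0.2]
opening: 0.0001
t 52.1 p [479.7  53.4 209.7] F [ 0.2  0.1 -0.2] op 0.1
[[-0.052, 0.002, 0.999], [-0.999, -0.003, -0.052], [0.003, -1.0, 0.003]]
{'uv': [328.7, 192.2], 'score': 0.79}
the job is handed in; nothing more can be done
None
```

View pics/t30.png

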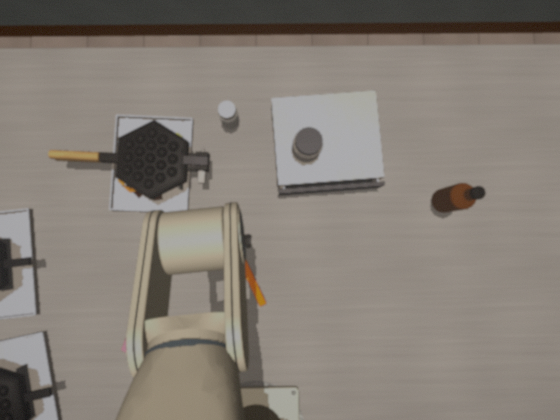

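I handed the job in at about 52 s with everything done in the order asked. No verdict is reported.

- **Pin:** I pressed the drawer open, pulled it out by its plate, took out the hinge pin and pushed it through fork and lug. It met a hard stop while gripped (11 N). A second push on the head with shut fingers (25 N) gave no further travel. The tip stands about 14 mm past the fork, as it should.
- **Tools:** The spanner, the yellow-wood wire brush and the screwdriver lie side by side in the drawer. I found no scraper in this run. I did not touch the pink and orange look-alikes, the bottle, the shaker or the canister.
- **Drawer:** I pressed it to its stop (18 N) and let go. Its front came back to x = 601.4 mm, where it stood at the start. It still looked shut in the last top picture, about 4 s later.

**Disagreement:** The network placed the pin's shoulder 1.5 to 3 mm short of the hole's mouth. My own measurement from the pictures gave about 0.5 mm or less. I took the pin as home because of the two hard stops and because the head's front edge is rounded.

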